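Hang up the guard and unlatch the slide cassette

TASK

Lift the metal guard off the slide cassette and lower it astride the horizontal bar, so that it hangs there level and by itself; do not drop it. Then pinch the cassette's two side catches together, lift the cassette upright out of its dock, and finish while still holding it by the pinched catches, about a hand's width clear above the dock and touching nothing else. Leave the other things on the bench where they are.

Things in the scene. Friction and masses are not known exactly. Their poses are not given: they have to be found in the camera images.
- dock: Fixed aluminium dock, 100 (x) x 96 (y) x 24 mm high; origin under its centre. It holds the cassette in a pocket (1.5 mm play); a steel lip over the foot of each catch, on its +y and -y sides, stops the cassette lifting until both catches are pressed in. Dock and bar may stand on either side of the bench, each at a yaw within 0.6 rad.
- dock_floor (a point): Centre of the pocket's floor, 8 mm above the bench, on which the cassette stands. Its axes are the dock's.
- cassette: Loose grey plastic cassette of upright glass slides, 70 (x) x 30 (y) x 78 mm high, 0.2 to 0.35 kg; origin under its centre. Stands in the dock, axes along the dock's, under the guard at first. Its +y and -y sides carry the catches: black paddles 26 wide (x) x 32 mm high, 34 to 66 mm above its underside, outer faces 58 mm apart at rest, 42 mm fully pressed.
- cassette_grip (a point): Point midway between the two catch paddles, 50 mm above the cassette's underside; its axes are the cassette's. Pinch here from above with the fingers closing along the cassette's y axis. Free space beside the paddles is over 25 mm once the guard is gone.
- catch_left (a joint): Inward travel (m) of the +y catch: 0 at rest, 0.008 at its stop, sprung outwards (2 N at rest to 7 N at the stop). Its foot clears the dock's lip at about 0.0035 to 0.005; press it to the stop.
- catch_right (a joint): The same for the -y catch.
- guard: Loose steel inverted U, 0.2 to 0.32 kg: top plate 70 (x) x 72 (y) x 3 mm; legs of 3 mm sheet on its +y and -y sides, 66 mm apart and 68 mm deep inside; ends open. Origin centred between the leg ends, z up. At first it straddles the cassette, leg ends on the dock's top, axes nearly the dock's. On top a black grip tab 40 long (x) x 12 thick (y) x 34 mm high, its top 105 mm above the origin.
- guard_grip (a point): Grip point in the tab, 93 mm above the guard's origin, 22 mm above the top plate, 12 mm below the tab's top: pinch across the 12 mm thickness (guard's y axis). Axes are the guard's.
- guard_inside_top (a point): Centre of the underside of the guard's top plate, 68 mm above the guard's origin: this rests on the bar when draped. Axes are the guard's.
- rail: Fixed stand with a flat level steel bar, 240 long (its x axis) x 24 wide (y) x 12 mm thick, top 110 mm above the bench; under each end a post narrower than the bar, 112 mm from the middle, with a foot 84 mm wide (y), 8 mm high. Origin on the bench below the bar's middle. The guard hangs with its x axis along the bar (either way round), a leg on each side.
- rail_mid (a point): Middle of the bar's top face; axes are the rail's (x along the bar).
- jar: Bystander: small closed jar, 52 mm diameter, 65 mm high, origin under its centre.
- chuck: Bystander: aluminium specimen disc, 40 mm diameter with a short stem, 30 mm high, origin under its centre.
- brush: Bystander: brush 160 mm long lying on the bench between the dock and the bar, roughly along x.
There are look-alikes about, which are no part of the job. What is shaped like the guard but pink is not meant.

How it is judged:
By the outcome, as a careful person would: the job done as asked, in the order asked, and still so for the second after the job is handed in, while the arm keeps its last pose, push and grip.
It also fails if it takes over 58 s, if anything falls off the work surface, if the arm or the gripper's body presses on something with over 40 N, if the wrist force passes 120 N, or if a joint passes its speed limit or range.

ROBOT

A 6-joint arm with a two-finger parallel gripper is mounted at the origin on the work surface. World frame = base frame: x ahead of the robot, y to its left, z up, the work surface at z = 0. Lengths are in m, angles in degrees, forces in N, time in s.
With the tool pointing down it reaches from about 0.4 to 0.825 m from the base axis. Payload 7 kg.
Tool frame: the origin (TCP) lies at the very end of the fingers, on their centre line; the grasp point (between the pads) lies 19 mm behind it; z points along the fingers, y is the direction in which the jaws open and shut (so a half turn about z gives the same grasp; the last joint's range is limited). The gripper opens to 88 mm and grips with 3 to 60 N. Pads are 19 mm wide; open, the fingers measure 130 mm over their backs; the gripper's body (78 mm by 193 mm) begins 47 mm behind the grasp point.
Start: joints at [-48.753, 20.546, 0.682, 0, -70.136, -16.507], TCP at [0.282, -0.613, 0.196] pointing down, gripper open.
Joint ranges: [-176.03, 176.03], [-82.01, 121.73], [-58.28, 71.71], [-173.87, 95.51], [-174.79, -0.11], [-173.66, 173.66]. Speed limits (degrees/s): [136.94, 136.94, 172.46, 180, 180, 180].

INTERFACE

Orientations are given as [roll, pitch, yaw] about the fixed x, y, z axes, in that order (R = Rz(yaw) Ry(pitch) Rx(roll)).
In Python, from plant import telemetry, snapshot, calibration, workorder gives the robot as it stands. The module is installed in compiled form; this text tells all that it offers.
- The arm moves only by the tool step_arm, never from a script. Its argument "plan" is text: rows parted by semicolons, each of 7 numbers parted by spaces: the finger opening in cm, from 0 to 8.76, then the shift along the tool's x, y, z in cm, then the turn, a rotation vector about the tool's x, y, z in degrees. A call has 1 to 12 rows; each row shifts and turns the commanded pose from where the row before left it, along the tool's axes as they then stand; what a row does not reach is not made up. A row lasts 1/12 s, in which the tool goes at most 41.7 mm and 7.16 degrees, less where a joint would pass 70% of its speed; a pose out of reach is approached as far as the arm can. A call with a gripper value outside its range is refused whole. The fingers move at their own pace and stop on an object; the grip force is fixed at half the most. Time passes only in rows, so rows that do not move let the fingers close. It gives the time, the measured TCP pose, the force and the opening at its end, in the units of the state.
- telemetry.get_obs(): the state, without advancing time (a new reading comes with each control period).
- snapshot(name): name is "scene" or "top" or "wrist"; returns the picture (400x640x3 uint8, blue, green, red); there is no depth.
- calibration(name): a dict with "K" (3x3 intrinsics, pixels), "camera_from_world" (4x4, takes a point from world to camera coordinates). Camera axes: x right, y up, looking along -z (the intrinsics and any distortion apply to the point x, -y, -z); pixel columns grow to the right and rows downward; lengths in m; the calibration is good to about 2 mm. A picture is of the moment at which its call begins: read the wrist's pose just before it. calibration takes no time and is no camera call; for the wrist camera it gives the pose at the moment of the call.
- workorder.close_job(): hands the job in, once; it reports no verdict.
The state is a dict: "clock": time; "joint_pos": joint angles; "qvel": joint speeds; "tau": joint torques, N m; "tool_pos": TCP position; "orientation": TCP orientation; "force": force on the tool from outside, world axes, zero at the start; "moment": the same for the moment, N m; "opening": finger opening in m.
Only numpy, scipy, OpenCV 4.12 (cv2) and the standard library are available. Lean on these libraries where they do the work, as an engineer would, in place of code of your own. Each camera call takes 0.05 s, during which the arm holds its last target.

## Working session

There is one attempt and no reset: what is moved stays moved. The work goes in short steps, Python scripts to look and compute and a tool call to move; the robot and the scene stay as the last step left them, time stands still between calls to the robot, and variables do not carry over. Pictures are saved under pics/ and viewed, and the job is handed in when it is done.

Besides the shell and the picture viewer there is one more tool, called as name(argument=value, ...) on one line, values as JSON. step_arm: Moves the arm, as the interface text tells. Its arguments: {"type":"object","properties":{"plan":{"type":"string"}},"required":["plan"]}

```bash
mkdir -p pics; ls; python3 - <<'E'
from plant import telemetry, snapshot, calibration
import cv2,json
print(telemetry.get_obs())
for n in ("scene","top","wrist"):
    c=calibration(n); print(n,c)
    cv2.imwrite(f"pics/{n}0.png",snapshot(n))
E
```

```text
pics
{'clock': 0.0, 'joint_pos': array([-4.87514125e+01,  2.05923975e+01,  6.32222884e-01, -1.97024668e-02,
       -7.01352172e+01, -1.65066546e+01]), 'qvel': array([-0.0153118 ,  0.08895256, -0.10263175,  0.03204878, -0.13431236,
       -0.00623484]), 'tau': array([ 2.57802158e-04, -5.82718098e+01,  2.93056977e+01,  6.99683100e+00,
        6.87731575e-03, -1.87558030e-04]), 'tool_pos': array([ 0.28224232, -0.61255395,  0.1953014 ]), 'orientation': array([ 1.79903277e+02, -9.34792345e-03, -1.55264770e+02]), 'force': array([-0.83862243,  0.02970846, -0.10827631]), 'moment': array([-0.02874045,  0.01733705, -0.04234625]), 'opening': 0.08765072149573162}
scene {'K': array([[436.30676073,   0.        , 320.98770186],
       [  0.        , 436.30676073, 197.11594442],
       [  0.        ,   0.        ,   1.        ]]), 'camera_from_world': array([[ 0.51621751,  0.85641264,  0.00876755, -0.27961627],
       [-0.69620204,  0.41364156,  0.58668849,  0.37302634],
       [ 0.49882081, -0.30896286,  0.80976524, -1.30752499],
       [ 0.        ,  0.        ,  0.        ,  1.        ]])}
top {'
[... 159 characters left out ...]
'camera_from_world': array([[-0.02568768, -0.99949901,  0.01848954, -0.0158176 ],
       [ 0.99251753, -0.02329098,  0.11986023, -0.64839152],
       [-0.11936954,  0.02143012,  0.99261859, -1.00836282],
       [ 0.        ,  0.        ,  0.        ,  1.        ]])}
wrist {'K': array([[335.16292667,   0.        , 320.33739599],
       [  0.        , 335.16292667, 201.07415095],
       [  0.        ,   0.        ,   1.        ]]), 'camera_from_world': array([[-0.41847651,  0.90822576,  0.00183943,  0.67333435],
       [-0.86694043, -0.39884843, -0.29888832,  0.03801218],
       [-0.27072442, -0.12667242,  0.95428632, -0.39083389],
       [ 0.        ,  0.        ,  0.        ,  1.        ]])}
```

View pics/scene0.png

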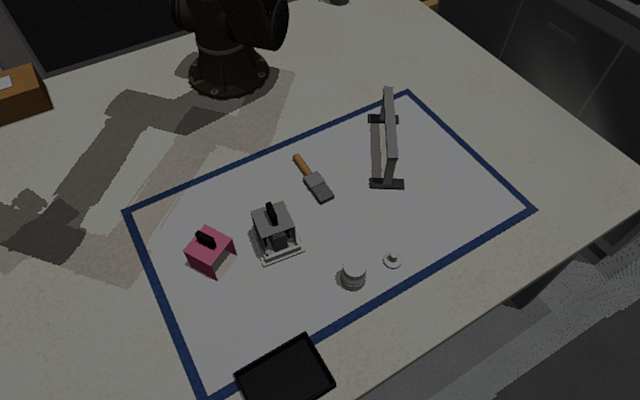

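View pics/top0.png

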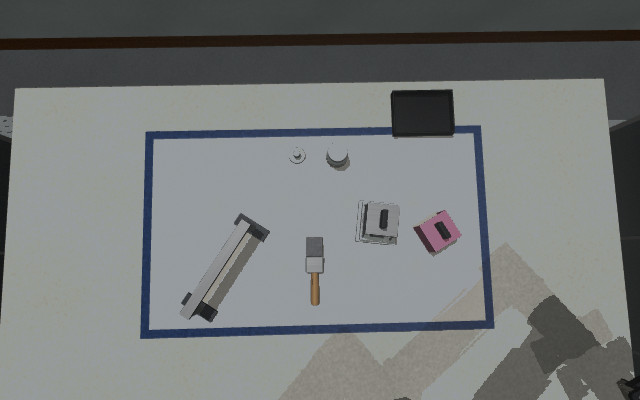

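View pics/wrist0.png

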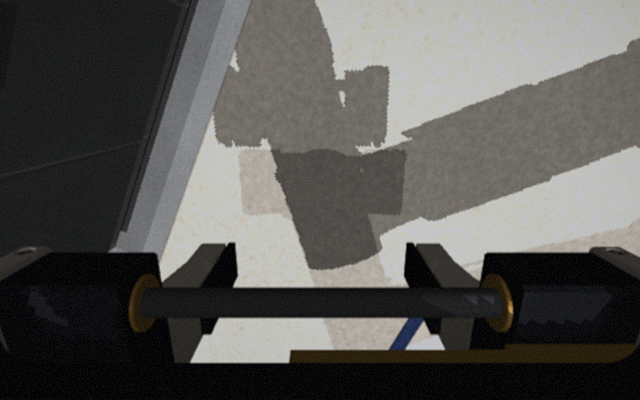

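The scene picture shows the grey guard on the dock at (275,222) and the pink look-alike at (210,250); the bar is at (390,135). In the top view the grey guard is at (382,220), the pink one at (438,231), and the bar runs from (245,222) to (187,315). The brush is at (315,265), the jar at (337,155) and the chuck at (297,155).

Only two things could be taken for the guard: the grey U (382,220), which has the dock under it, and the pink U (438,231). I choose the grey one and will check it in a close crop.

```bash
python3 - <<'E'
import cv2
a=cv2.imread("pics/top0.png"); s=cv2.imread("pics/scene0.png")
c=cv2.resize(a[190:260,345:465],None,fx=6,fy=6,interpolation=cv2.INTER_CUBIC)
cv2.imwrite("pics/topcrop.png",c)
cv2.imwrite("pics/topbar.png",cv2.resize(a[205:330,170:280],None,fx=4.5,fy=4.5,interpolation=cv2.INTER_CUBIC))
cv2.imwrite("pics/scrop.png",cv2.resize(s[190:290,180:310],None,fx=6,fy=6,interpolation=cv2.INTER_CUBIC))
E
```

```text
(no output)
```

View pics/topcrop.png

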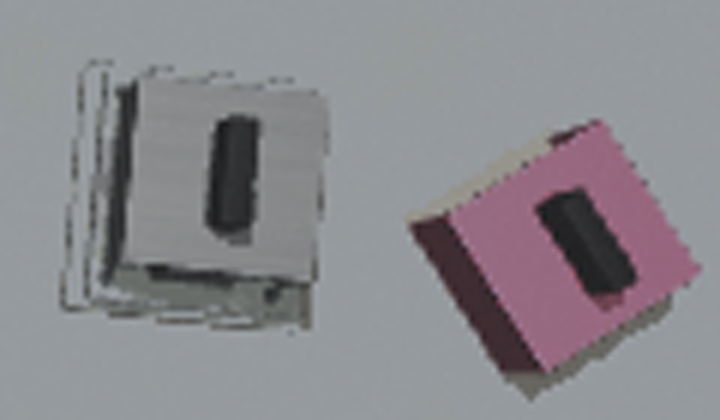

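View pics/topbar.png

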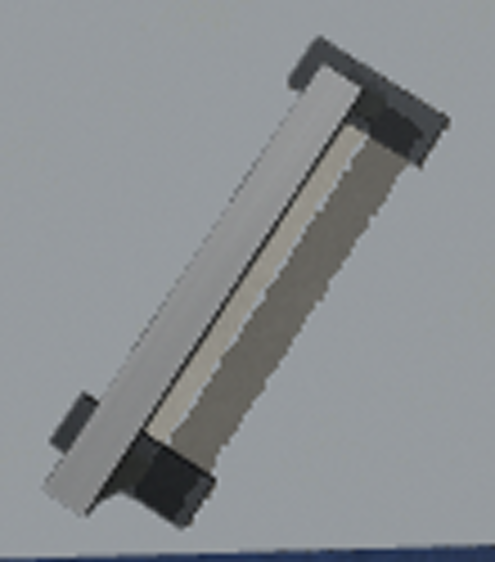

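View pics/scrop.png

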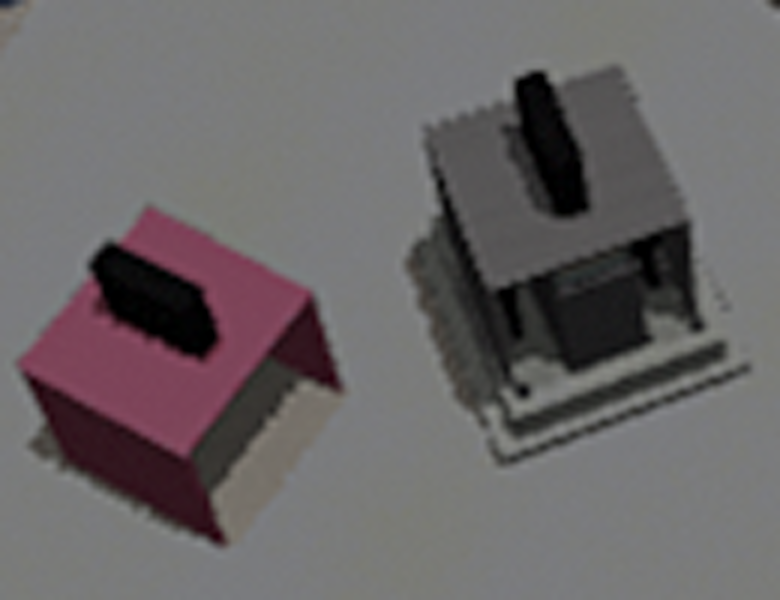

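The crops confirm it. The grey U, with its tab at (235,172) in the crop, has the cassette and dock inside it; the pink one is empty. Next I measure both from the plate and bar corners.

```bash
cat > h.py <<'E'
import numpy as np, cv2
from plant import telemetry, snapshot, calibration
def ray(c,uv):
    K=c["K"];T=c["camera_from_world"];R=T[:3,:3];t=T[:3,3]
    p=np.linalg.inv(K)@np.array([uv[0],uv[1],1.]); d=R.T@(p*[1,-1,-1]); o=-R.T@t
    return o,d
def onz(c,uv,z):
    o,d=ray(c,uv); return o+d*(z-o[2])/d[2]
def proj(c,P):
    T=c["camera_from_world"]; p=T[:3,:3]@np.asarray(P)+T[:3,3]; p=p*[1,-1,-1]; q=c["K"]@p; return q[:2]/q[2]
def uncrop(pts,f,x0,y0): return (np.array(pts)+.5)/f-.5+[x0,y0]
E
python3 - <<'E'
from h import *
c=calibration("top"); s=calibration("scene")
def show(n,pts,z,c):
    P=np.array([onz(c,u,z) for u in pts]); print(n,P.mean(0).round(4),"sides",[ (round(1000*np.linalg.norm(P[i]-P[i-1]),1), round(np.degrees(np.arctan2(*(P[i]-P[i-1])[1::-1])),1)) for i in range(4)])
show("guard",uncrop([(138,80),(328,98),(315,278),(125,263)],6,345,190),.095,c)
show("guardS",uncrop([(428,130),(620,68),(688,218),(493,288)],6,180,190),.095,s)
show("rail",uncrop([(325,68),(362,92),(88,516),(45,488)],4.5,170,205),.110,c)
show("tabtop",uncrop([(222,117),(260,118),(253,237),(207,225)],6,345,190),.129,c)
E
```

```text
guard [ 0.5908 -0.1499  0.095 ] sides [(np.float64(68.6), np.float64(-6.1)), (np.float64(71.6), np.float64(-96.8)), (np.float64(67.6), np.float64(173.3)), (np.float64(70.9), np.float64(84.1))]
guardS [ 0.5917 -0.1467  0.095 ] sides [(np.float64(68.4), np.float64(172.5)), (np.float64(69.9), np.float64(81.3)), (np.float64(67.0), np.float64(-8.2)), (np.float64(69.1), np.float64(-97.6))]
rail [0.4922 0.2177 0.11  ] sides [(np.float64(236.8), np.float64(-34.1)), (np.float64(21.6), np.float64(-124.1)), (np.float64(236.6), np.float64(146.6)), (np.float64(24.5), np.float64(56.5))]
tabtop [ 0.5903 -0.1484  0.129 ] sides [(np.float64(39.5), np.float64(-10.2)), (np.float64(13.8), np.float64(-92.9)), (np.float64(43.1), np.float64(174.2)), (np.float64(17.1), np.float64(74.0))]
```

step_arm(plan="8.76 0 0 -0.6 0 0 6.3;8.76 0 0 -0.6 0 0 6.3;8.76 0 0 -0.6 0 0 6.3;8.76 0 0 -0.6 0 0 6.3;8.76 0 0 -0.6 0 0 6.2;8.76 0 0 0 0 0 0")

```text
clock: 0.65
tool_pos: [0.2826, -0.6134, 0.2273]
orientation: [-179.9, 0.0, 173.1]
force: [-0.2, 0.0, 0.6]
opening: 0.0877
```

```bash
cat >> h.py <<'E'
from scipy.spatial.transform import Rotation as Ro
def obs():
    o=telemetry.get_obs(); R=Ro.from_euler("xyz",o["orientation"],degrees=True).as_matrix(); return o,R
def diff(target,yaw,n=None):
    o,R=obs(); d=R.T@(np.array(target)-o["tool_pos"])*100
    Rt=Ro.from_euler("xyz",[180,0,yaw],degrees=True).as_matrix()
    print("t",round(o["clock"],2),"pos",o["tool_pos"].round(4),"rpy",o["orientation"].round(2),"q",o["joint_pos"].round(1),"F",o["force"].round(1),"open",round(o["opening"],4))
    print("shift cm",d.round(2),"turn deg (after shift)",Ro.from_matrix(R.T@Rt).as_rotvec(degrees=True).round(2))
E
python3 -c "
from h import *
diff([.591,-.148,.23],173.3)"
```

```text
t 0.65 pos [ 0.2826 -0.6134  0.2273] rpy [-1.7994e+02  4.0000e-02  1.7307e+02] q [-48.8  19.6   3.3   0.  -73.7 -48.2] F [-0.2  0.   0.6] open 0.0877
shift cm [-24.99  49.93  -0.31] turn deg (after shift) [-0.06  0.04 -0.23]
```

step_arm(plan="8.76 -1.8 3.6 0 0 0 0;8.76 -1.8 3.6 0 0 0 0;8.76 -1.8 3.6 0 0 0 0;8.76 -1.8 3.6 0 0 0 0;8.76 -1.8 3.6 0 0 0 0;8.76 -1.8 3.6 0 0 0 0;8.76 -1.8 3.6 0 0 0 0;8.76 -1.8 3.6 0 0 0 0;8.76 -1.8 3.6 0 0 0 0;8.76 -1.8 3.6 0 0 0 0;8.76 -1.8 3.6 0 0 0 0;8.76 -1.8 3.6 0 0 0 0")

```text
clock: 1.65
tool_pos: [0.5477, -0.207, 0.226]
orientation: [180.0, -0.0, 173.6]
force: [0.9, -0.8, -1.1]
opening: 0.0875
```

step_arm(plan="8.76 0 0 0 0 0 -7.1;8.76 0 0 0 0 0 -7.1;8.76 0 0 0 0 0 -7.1;8.76 0 0 0 0 0 -7.1;8.76 0 0 0 0 0 -7.1;8.76 0 0 0 0 0 -7.1;8.76 0 0 0 0 0 -7.1;8.76 0 0 0 0 0 -7.1;8.76 0 0 0 0 0 -7.1;8.76 0 0 0 0 0 -7.1;8.76 0 0 0 0 0 -7.1;8.76 0 0 0 0 0 -7.1")

```text
clock: 2.65
tool_pos: [0.5468, -0.2089, 0.2257]
orientation: [180.0, 0.0, -100.9]
force: [0.1, 0.7, -0.4]
opening: 0.0873
```

step_arm(plan="8.76 0 0 0 0 0 -7.1;8.76 0 0 0 0 0 -7.1;8.76 0 0 0 0 0 -7.1;8.76 0 0 0 0 0 -7.1;8.76 0 0 0 0 0 -7.1;8.76 0 0 0 0 0 -7.1;8.76 0 0 0 0 0 -7.1;8.76 0 0 0 0 0 -7.1;8.76 0 0 0 0 0 -7.1;8.76 0 0 0 0 0 -7.1;8.76 0 0 0 0 0 -7.1;8.76 0 0 0 0 0 -7.1")

```text
clock: 3.65
tool_pos: [0.5468, -0.2089, 0.2257]
orientation: [-180.0, 0.0, -15.7]
force: [0.5, -0.1, 0.5]
opening: 0.0877
```

```bash
python3 -c "
from h import *
diff([.591,-.148,.23],-6.7)
c=calibration('wrist'); cv2.imwrite('pics/w1.png',snapshot('wrist'))
import pickle; pickle.dump(c,open('w1.pkl','wb'))
print(proj(c,[.591,-.148,.129]))"
```

```text
t 3.65 pos [ 0.5468 -0.2089  0.2257] rpy [-1.800e+02  4.000e-02 -1.568e+01] q [ -1.8  11.2  -8.4  -0.  -70.5  76.1] F [ 0.5 -0.1  0.5] open 0.0877
shift cm [ 2.61 -7.06 -0.43] turn deg (after shift) [-0.01  0.04 -8.98]
[239.45174617 163.30204179]
```

View pics/w1.png

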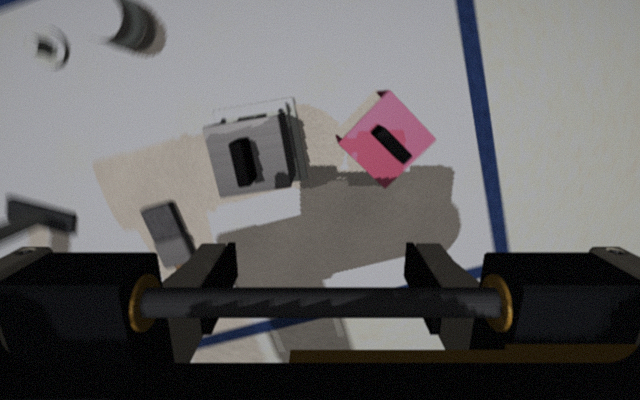

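The wrist view shows the grey guard with its tab at (243,162), the pink one at (388,138) and the brush at (165,230). I refine the guard pose from this view.

```bash
python3 -c "
from h import *
a=cv2.imread('pics/w1.png'); cv2.imwrite('pics/w1c.png',cv2.resize(a[85:215,190:315],None,fx=4.5,fy=4.5,interpolation=cv2.INTER_CUBIC))"
```

```text
(no output)
```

View pics/w1c.png

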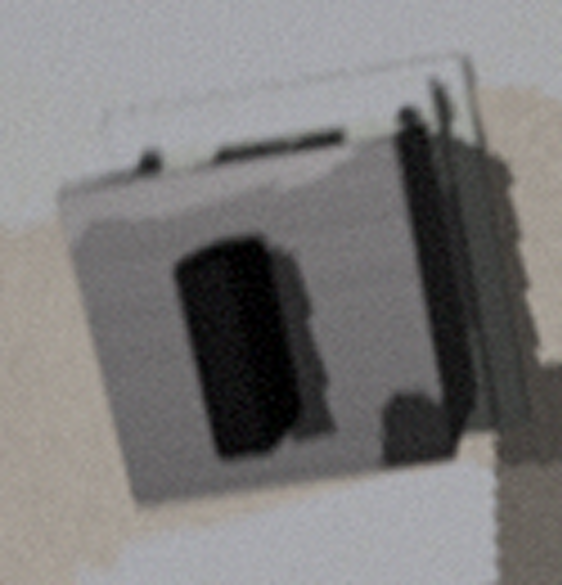

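```bash
python3 - <<'E'
from h import *; import pickle
c=pickle.load(open('w1.pkl','rb'))
for n,pts,z in (("plate",[(60,190),(398,135),(447,460),(138,505)],.095),):
    P=np.array([onz(c,u,z) for u in uncrop(pts,4.5,190,85)]); print(n,P.mean(0).round(4),[ (round(1000*np.linalg.norm(P[i]-P[i-1]),1), round(np.degrees(np.arctan2(*(P[i]-P[i-1])[1::-1])),1)) for i in range(4)])
diff([.5905,-.149,.17],-6.7)
E
```

```text
plate [ 0.5901 -0.1476  0.095 ] [(np.float64(68.8), np.float64(-7.3)), (np.float64(71.2), np.float64(-96.8)), (np.float64(69.3), np.float64(171.0)), (np.float64(69.1), np.float64(82.9))]
t 3.7 pos [ 0.5468 -0.2089  0.2257] rpy [-1.800e+02  4.000e-02 -1.515e+01] q [ -1.8  11.2  -8.4  -0.  -70.5  76.6] F [ 0.1  0.2 -0.1] open 0.0878
shift cm [ 2.65 -6.92  5.57] turn deg (after shift) [-0.01  0.04 -8.45]
```

step_arm(plan="6 1.31 -3.5 1 0 0 0;5 1.31 -3.5 1 0 0 0;4.5 0 0 2 0 0 -4;4.5 0 0 2 0 0 -3.9;4.5 0 0 1 0 0 0;4.5 0 0 0 0 0 0;4.5 0 0 0 0 0 0")

```text
clock: 4.28
tool_pos: [0.5916, -0.1495, 0.1562]
orientation: [180.0, 0.1, -8.5]
force: [0.4, -0.1, 0.4]
opening: 0.0477
```

```bash
python3 -c "
from h import *
diff([.5905,-.148,.101],-7.2)
c=calibration('wrist'); cv2.imwrite('pics/w2.png',snapshot('wrist'))
print(proj(c,[.5905,-.148,.129]))"
```

```text
t 4.28 pos [ 0.5916 -0.1495  0.1562] rpy [ 1.7997e+02  5.0000e-02 -8.4900e+00] q [  4.2  16.2 -11.1   0.  -62.8  77.3] F [ 0.4 -0.1  0.4] open 0.0477
shift cm [-0.13 -0.14  5.52] turn deg (after shift) [ 0.03  0.05 -1.29]
[319.95824693 222.47164741]
```

View pics/w2.png

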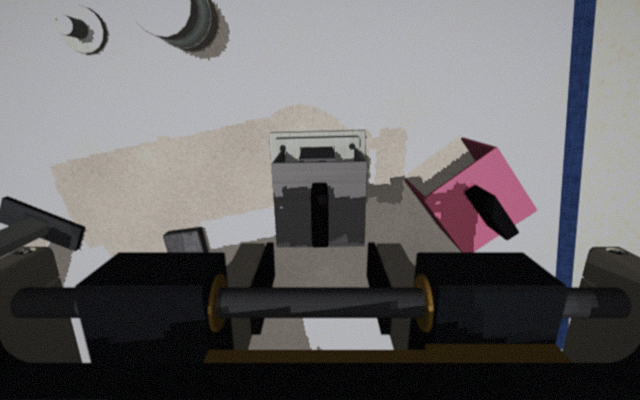

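The tab is centred between the fingers at (319,215) and the plate edges look parallel to the tool, so I descend and grip.

step_arm(plan="4.5 -0.1 -0.1 1.1 0 0 0;4.5 0 0 1.1 0 0 0;4.5 0 0 1.1 0 0 0;4.5 0 0 1.1 0 0 0;4.5 0 0 1 0 0 0;4.5 0 0 0 0 0 0;0 0 0 0 0 0 0;0 0 0 0 0 0 0;0 0 0 0 0 0 0;0 0 0 0 0 0 0;0 0 0 0 0 0 0;0 0 0 0 0 0 0")

```text
clock: 5.33
tool_pos: [0.5913, -0.148, 0.1027]
orientation: [-180.0, -0.0, -8.4]
force: [0.1, 0.8, 0.4]
opening: 0.0105
```

step_arm(plan="0 0 0 0 0 0 0;0 0 0 -0.5 0 0 0;0 0 0 -0.5 0 0 0;0 0 0 -1 0 0 0;0 0 0 0 0 0 0")

```text
clock: 5.75
tool_pos: [0.5924, -0.1482, 0.1249]
orientation: [180.0, -0.2, -8.3]
force: [0.2, -0.0, 0.4]
opening: 0.0005
```

```bash
python3 -c "
from h import *
diff([.5905,-.148,.23],-7.2)
c=calibration('wrist'); cv2.imwrite('pics/w3.png',snapshot('wrist'))
cv2.imwrite('pics/s3.png',cv2.resize(snapshot('scene')[60:310,170:430],None,fx=2.3,fy=2.3))"
```

```text
t 5.75 pos [ 0.5924 -0.1482  0.1249] rpy [180.    -0.19  -8.33] q [  4.3  17.5 -13.6   0.1 -58.7  77.4] F [ 0.2 -0.   0.4] open 0.0005
shift cm [-1.600e-01  1.000e-02 -1.051e+01] turn deg (after shift) [ 0.   -0.19 -1.13]
```

View pics/s3.png

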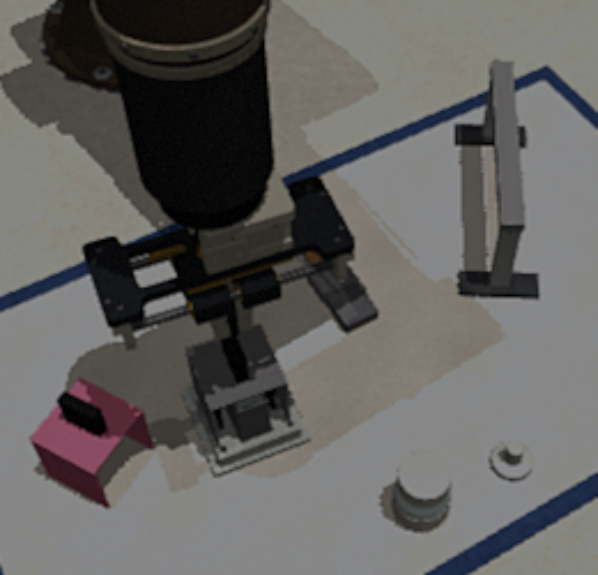

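The fingers closed on nothing (opening 0.0005), so I look at why.

View pics/w3.png

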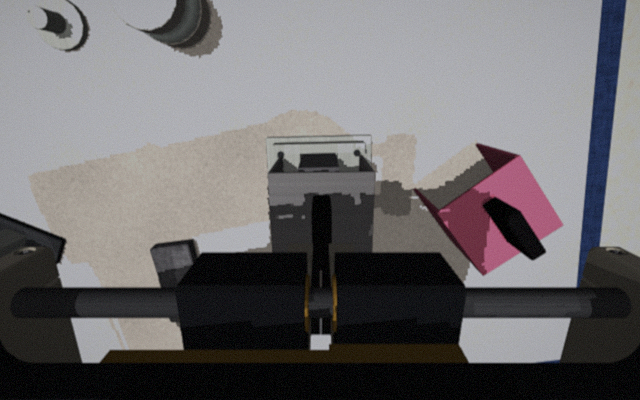

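```bash
python3 - <<'E'
from h import *
c=calibration('wrist'); o,R=obs()
print("tcp px",proj(c,o["tool_pos"]), "grasp",proj(c,o["tool_pos"]+[0,0,.019]))
P=np.array([onz(c,u,.095) for u in [(269,171),(374,172)]]);print(P.round(4), "mid",P.mean(0))
y=np.radians(-8)
g=np.array([.5905,-.148,0])
ex=np.array([np.cos(y),np.sin(y),0]);ey=np.array([-np.sin(y),np.cos(y),0])
for n,a,b,z in (("plate far L",35,36,95),("far R",35,-36,95),("tab front top",20,0,129),("tab rear top",-20,0,129)): print(n,proj(c,g+a/1e3*ex+b/1e3*ey+[0,0,z/1e3]))
print(np.linalg.inv(c["camera_from_world"])[:3,3])
E
python3 -c "
import cv2
a=cv2.imread('pics/w3.png');cv2.imwrite('pics/w3c.png',cv2.resize(a[120:370,200:450],None,fx=2.4,fy=2.4,interpolation=cv2.INTER_CUBIC)*2)"
```

```text
tcp px [322.11114205 236.60081292] grasp [322.25937876 250.29980173]
[[ 0.6307 -0.1185  0.095 ]
 [ 0.6201 -0.1867  0.095 ]] mid [ 0.62539223 -0.15261875  0.095     ]
plate far L [267.19010689 172.11335762]
far R [376.75269004 171.46519145]
tab front top [322.3013411  210.11533276]
tab rear top [322.59366234 272.28926731]
[ 0.6719043  -0.15882759  0.31101525]
```

View pics/w3c.png

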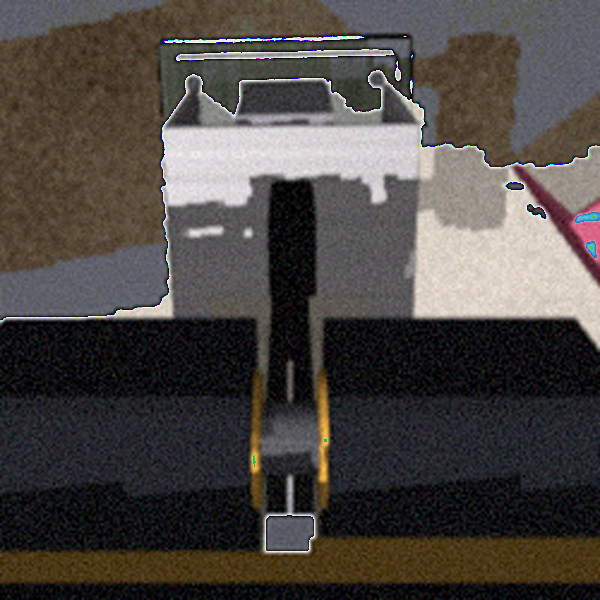

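```bash
python3 - <<'E'
from h import *
o,R=obs()
for n in("scene","top"):
    c=calibration(n); im=snapshot(n); p=proj(c,o["tool_pos"]); q=proj(c,[.5905,-.148,.129]); print(n,p,q)
    x,y=p.astype(int)
    cr=cv2.convertScaleAbs(im[y-40:y+40,x-45:x+45],alpha=2.5); cr=cv2.resize(cr,None,fx=7,fy=7,interpolation=cv2.INTER_CUBIC)
    for k,col in((p,(0,0,255)),(q,(0,255,0))): cv2.circle(cr,tuple(int(v) for v in ((k-[x-45,y-40]+.5)*7)),3,col,-1)
    cv2.imwrite(f"pics/{n}4.png",cr)
E
```

```text
scene [270.71661183 211.07629132] [270.21186292 209.05901298]
top [383.25109802 218.20447345] [383.66077001 218.4939791 ]
```

View pics/scene4.png

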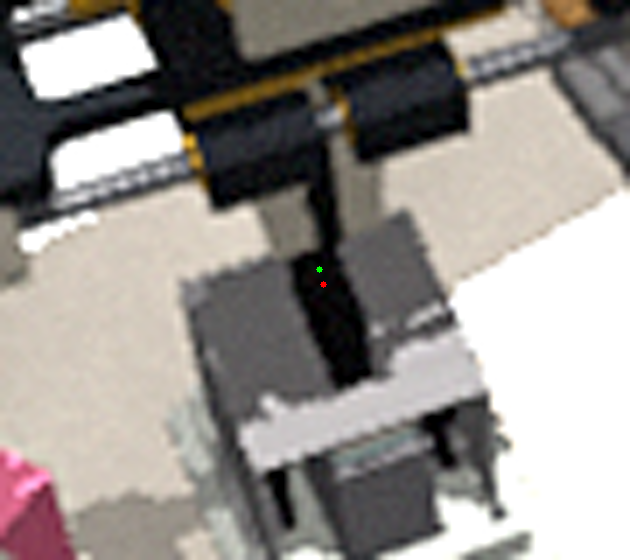

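View pics/top4.png

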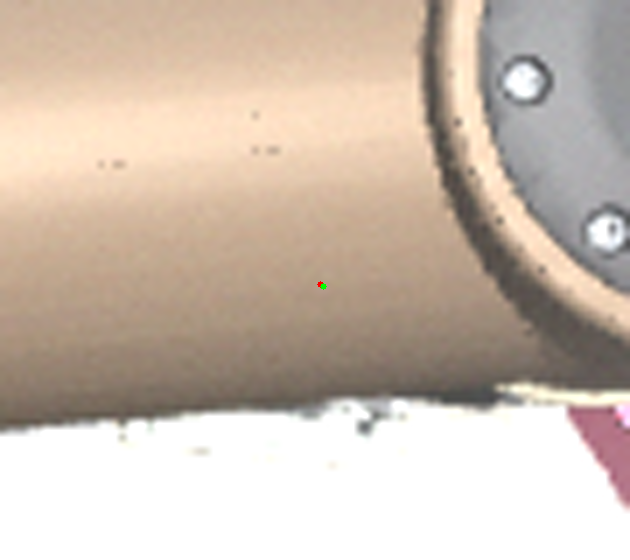

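step_arm(plan="0 0 0 -1.5 0 0 0;0 0 0 -1.5 0 0 0;0 0 0 -1.5 0 0 0;0 0 0 -1.5 0 0 0;0 0 0 0 0 0 0;0 0 0 0 0 0 0")

```text
clock: 6.45
tool_pos: [0.5913, -0.1479, 0.1827]
orientation: [-180.0, -0.1, -8.4]
force: [-0.2, 0.6, -0.0]
opening: 0.0003
```

```bash
python3 - <<'E'
from h import *
diff([.5905,-.148,.101],-8.4)
o,R=obs()
for n in("scene","wrist"):
    c=calibration(n); im=snapshot(n); p=proj(c,o["tool_pos"]); q=proj(c,o["tool_pos"]+[0,0,.019]); print(n,p,q)
    x,y=p.astype(int)
    cr=cv2.convertScaleAbs(im[y-50:y+50,x-55:x+55],alpha=2.5); cr=cv2.resize(cr,None,fx=6,fy=6,interpolation=cv2.INTER_CUBIC)
    for k,col in((p,(0,0,255)),(q,(0,255,0))): cv2.circle(cr,tuple(int(v) for v in ((k-[x-55,y-50]+.5)*6)),3,col,-1)
    cv2.imwrite(f"pics/{n}5.png",cr)
E
```

```text
t 6.45 pos [ 0.5913 -0.1479  0.1827] rpy [-1.7998e+02 -7.0000e-02 -8.3600e+00] q [  4.3  14.9  -9.2  -0.  -65.9  77.3] F [-0.2  0.6 -0. ] open 0.0003
shift cm [-0.09  0.02  8.17] turn deg (after shift) [-0.02 -0.07  0.04]
scene [267.99268543 193.18889341] [267.06842791 187.06103023]
wrist [322.06421912 236.31852655] [322.21093091 250.13490354]
```

View pics/scene5.png

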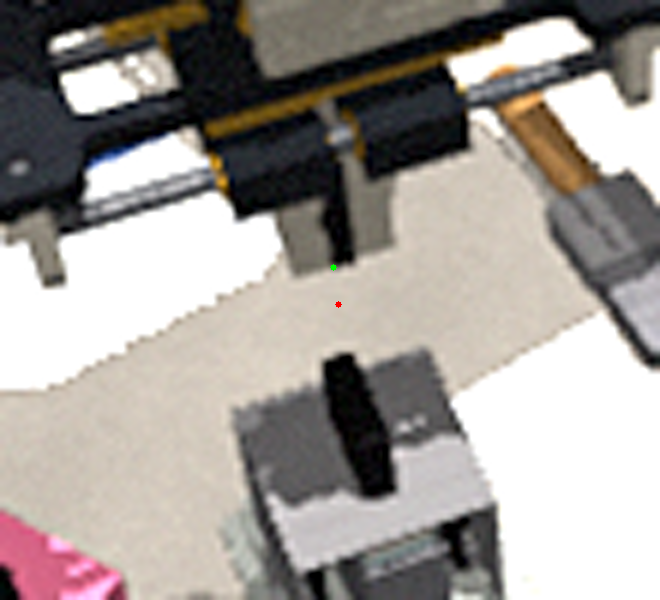

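View pics/wrist5.png

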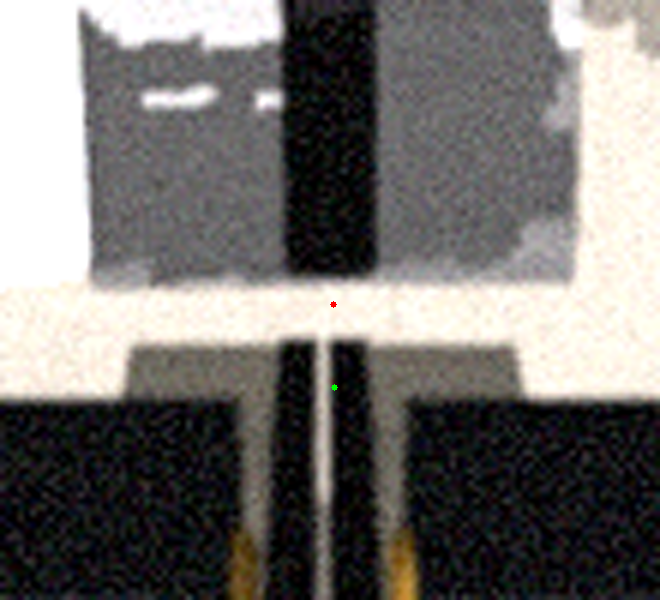

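```bash
python3 - <<'E'
from h import *
o,R=obs(); t=o["tool_pos"]
# tip edge mid (between pads at very end)
s=calibration("scene"); w=calibration("wrist")
ps=proj(s,t).astype(int); pw=proj(w,t).astype(int)
us=np.array([342,265])/6-.5+ps-[55,50]; uw=np.array([324,345])/6-.5+pw-[55,50]
A=[];b=[]
for c,u in((s,us),(w,uw)):
    oo,d=ray(c,u); d/=np.linalg.norm(d); M=np.eye(3)-np.outer(d,d); A.append(M); b.append(M@oo)
X=np.linalg.solve(sum(A),sum(b)); print(X,"off",X-t,"tool",R.T@(X-t),[np.linalg.norm(A[i]@X-b[i]) for i in(0,1)])
E
```

```text
[ 0.60138843 -0.1486577   0.2147345 ] off [ 0.0109363  -0.00078194  0.03337938] tool [ 0.01089102 -0.00082192 -0.03339322] [np.float64(0.00016732364536990155), np.float64(0.00016732364536991618)]
```

The views and the miss agree. The fingertips triangulate about 33 mm above the reported TCP, so the fingers closed above the tab. I go lower in stages, checking force and opening as I go.

step_arm(plan="4.5 0 0 1 0 0 0;4.5 0 0 1 0 0 0;4.5 0 0 1 0 0 0;4.5 0 0 1 0 0 0;4.5 0 0 1 0 0 0;4.5 0 0 1 0 0 0;4.5 0 0 1 0 0 0;4.5 0 0 1 0 0 0;4.5 0 0 1 0 0 0;4.5 0 0 1 0 0 0;4.5 0 0 0 0 0 0;4.5 0 0 0 0 0 0")

```text
clock: 7.55
tool_pos: [0.5907, -0.1481, 0.0816]
orientation: [180.0, 0.1, -8.4]
force: [0.3, 0.4, 0.7]
opening: 0.0451
```

```bash
python3 - <<'E'
from h import *
diff([.5905,-.148,.068],-8.4)
o,R=obs()
n="scene"
c=calibration(n); im=snapshot(n); p=proj(c,o["tool_pos"]); q=proj(c,o["tool_pos"]+[0,0,.033]); print(n,p,q)
x,y=p.astype(int)
cr=cv2.convertScaleAbs(im[y-50:y+50,x-55:x+55],alpha=2.5); cr=cv2.resize(cr,None,fx=6,fy=6,interpolation=cv2.INTER_CUBIC)
for k,col in((p,(0,0,255)),(q,(0,255,0))): cv2.circle(cr,tuple(int(v) for v in ((k-[x-55,y-50]+.5)*6)),3,col,-1)
cv2.imwrite(f"pics/{n}6.png",cr)
E
```

```text
t 7.55 pos [ 0.5907 -0.1481  0.0816] rpy [ 1.7998e+02  7.0000e-02 -8.3600e+00] q [  4.3  19.9 -16.4   0.  -53.8  77.4] F [0.3 0.4 0.7] open 0.0451
shift cm [-0.01 -0.    1.36] turn deg (after shift) [0.02 0.07 0.04]
scene [272.18070254 222.08706094] [270.83344285 213.18925627]
```

View pics/scene6.png

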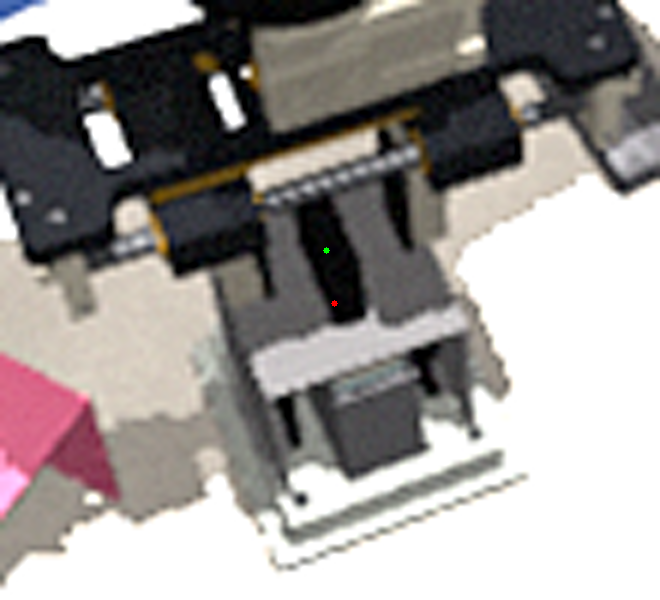

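The reported z is already below the plate with no force, which confirms the fingers are shorter than stated. I lower a little more and close.

step_arm(plan="4.5 0 0 0.4 0 0 0;4.5 0 0 0.4 0 0 0;4.5 0 0 0 0 0 0;4.5 0 0 0 0 0 0")

```text
clock: 7.93
tool_pos: [0.5909, -0.148, 0.0742]
orientation: [180.0, 0.0, -8.4]
force: [0.4, -0.7, -0.4]
opening: 0.045
```

step_arm(plan="0 0 0 0 0 0 0;0 0 0 0 0 0 0;0 0 0 0 0 0 0;0 0 0 0 0 0 0;0 0 0 0 0 0 0;0 0 0 0 0 0 0;0 0 0 0 0 0 0;0 0 0 0 0 0 0")

```text
clock: 8.6
tool_pos: [0.5909, -0.148, 0.0742]
orientation: [180.0, 0.0, -8.4]
force: [-0.5, -0.8, -0.5]
opening: 0.0117
```

```bash
python3 - <<'E'
from h import *
diff([.5905,-.148,.068],-8.4)
o,R=obs()
w=calibration("wrist"); im=snapshot("wrist"); cv2.imwrite("pics/w7.png",cv2.convertScaleAbs(im,alpha=2))
E
```

```text
t 8.6 pos [ 0.5909 -0.148   0.0742] rpy [ 1.80e+02  1.00e-02 -8.36e+00] q [  4.3  20.3 -16.9  -0.  -52.8  77.3] F [-0.5 -0.8 -0.5] open 0.0117
shift cm [-0.04  0.    0.62] turn deg (after shift) [0.   0.01 0.04]
```

View pics/w7.png

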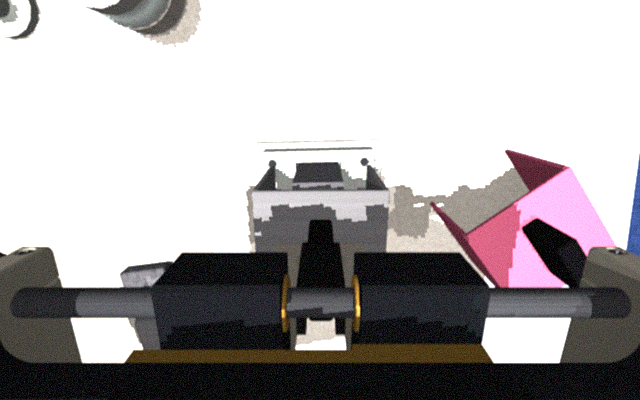

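The opening stopped at 11.7 mm, so the tab is held. Lifting straight up.

step_arm(plan="0 0 0 -0.4 0 0 0;0 0 0 -0.6 0 0 0;0 0 0 -1 0 0 0;0 0 0 -1 0 0 0;0 0 0 -1.2 0 0 0;0 0 0 -1.4 0 0 0;0 0 0 -1.4 0 0 0;0 0 0 -1.4 0 0 0;0 0 0 -1.4 0 0 0;0 0 0 -1.4 0 0 0;0 0 0 -0.8 0 0 0;0 0 0 0 0 0 0")

```text
clock: 9.65
tool_pos: [0.5923, -0.1481, 0.1973]
orientation: [-180.0, -0.3, -8.3]
force: [0.8, 0.5, -1.6]
opening: 0.0118
```

```bash
python3 - <<'E'
from h import *
diff([.492,.218,.20],-33.8)
s=snapshot("scene"); cv2.imwrite("pics/s8.png",cv2.convertScaleAbs(cv2.resize(s[40:290,170:430],None,fx=2.3,fy=2.3,interpolation=cv2.INTER_CUBIC),alpha=2))
w=calibration("wrist"); im=snapshot("wrist"); cv2.imwrite("pics/w8.png",cv2.convertScaleAbs(im,alpha=2))
E
```

```text
t 9.65 pos [ 0.5923 -0.1481  0.1973] rpy [-179.97   -0.26   -8.35] q [  4.3  14.3  -8.    0.  -67.4  77.3] F [ 0.8  0.5 -1.6] open 0.0118
shift cm [-15.24 -34.77  -0.32] turn deg (after shift) [-0.08 -0.25 25.45]
```

View pics/s8.png

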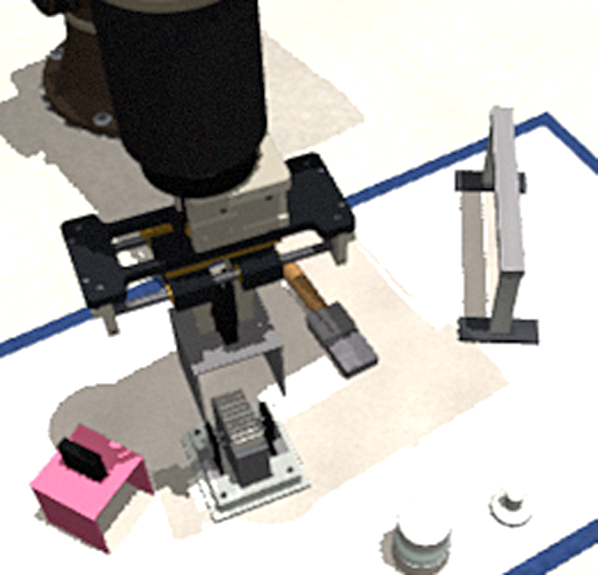

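View pics/w8.png

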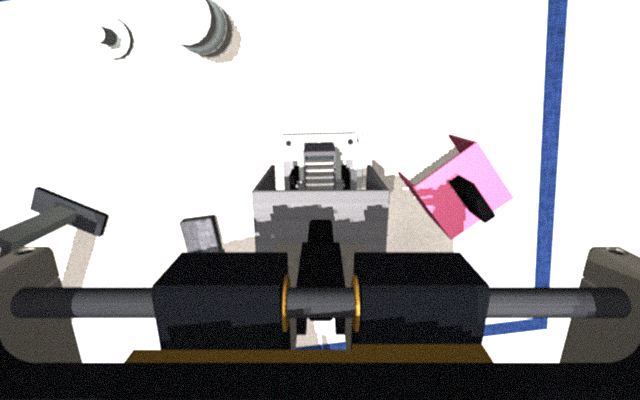

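The guard came up level and square in the jaws. The cassette stays in the dock at (240,440) in the enlarged scene view. Carrying it to the bar now.

step_arm(plan="0 -0.5 -1.1 0 0 0 0;0 -1 -2.3 0 0 0 0;0 -1.5 -3.4 0 0 0 0;0 -1.5 -3.5 0 0 0 0;0 -1.5 -3.5 0 0 0 0;0 -1.5 -3.5 0 0 0 0;0 -1.5 -3.5 0 0 0 0;0 -1.5 -3.5 0 0 0 0;0 -1.5 -3.5 0 0 0 0;0 -1.5 -3.4 0 0 0 0;0 -1.2 -2.5 0 0 0 0;0 -0.5 -0.6 0 0 0 0")

```text
clock: 10.75
tool_pos: [0.4889, 0.217, 0.1933]
orientation: [180.0, 0.1, -8.2]
force: [0.3, 1.0, -1.5]
opening: 0.0119
```

step_arm(plan="0 0 0 0 0 0 2;0 0 0 0 0 0 4;0 0 0 0 0 0 5;0 0 0 0 0 0 5;0 0 0 0 0 0 5;0 0 0 0 0 0 3;0 0 0 0 0 0 1.4;0 0 0 0 0 0 0;0 0 0 0 0 0 0")

```text
clock: 11.5
tool_pos: [0.4902, 0.2133, 0.1939]
orientation: [180.0, 0.0, -33.7]
force: [0.5, 1.0, -2.7]
opening: 0.0118
```

```bash
python3 - <<'E'
from h import *
diff([.492,.218,.20],-33.8)
s=snapshot("scene"); cv2.imwrite("pics/s9.png",s);cv2.imwrite("pics/s9c.png",cv2.convertScaleAbs(cv2.resize(s[30:230,290:460],None,fx=3,fy=3,interpolation=cv2.INTER_CUBIC),alpha=2))
w=calibration("wrist"); im=snapshot("wrist"); cv2.imwrite("pics/w9.png",cv2.convertScaleAbs(im,alpha=2))
import pickle; pickle.dump(w,open('w9.pkl','wb'))
t=snapshot("top"); cv2.imwrite("pics/t9.png",t)
E
```

```text
t 11.5 pos [0.4902 0.2133 0.1939] rpy [ 1.7996e+02  1.0000e-02 -3.3670e+01] q [ 44.5   7.4 -17.2  -0.  -65.4  11.8] F [ 0.5  1.  -2.7] open 0.0118
shift cm [-0.11 -0.49 -0.61] turn deg (after shift) [0.04 0.01 0.13]
```

View pics/s9c.png

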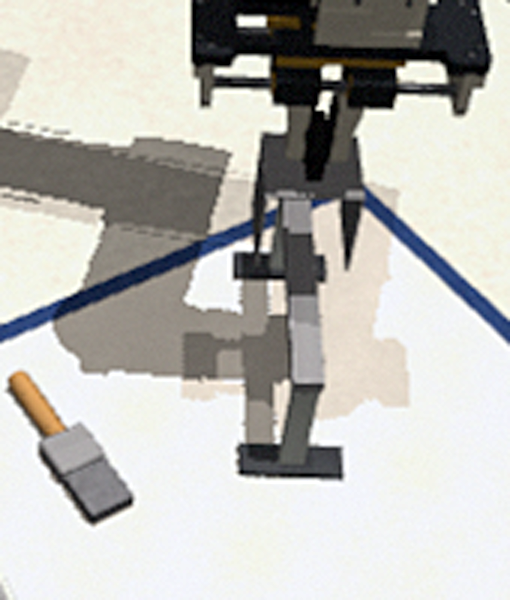

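View pics/w9.png

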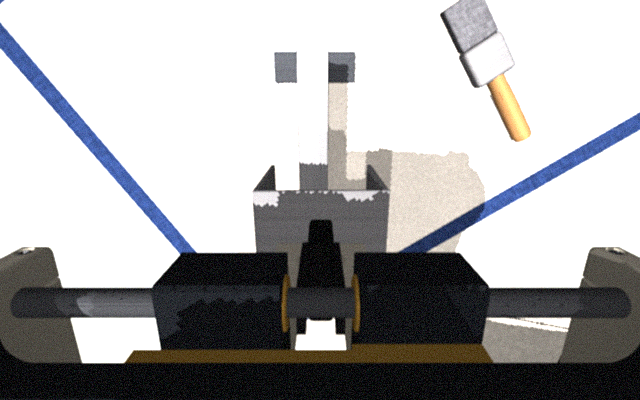

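```bash
python3 - <<'E'
from h import *
w=snapshot("wrist"); cv2.imwrite("pics/w9b.png",cv2.resize(w[40:200,250:390],None,fx=4.2,fy=3.6,interpolation=cv2.INTER_CUBIC))
for r in (60,95,110,130,150): print(r,[int(v) for v in w[r,285:345].mean(1)])
E
```

```text
60 [65, 70, 66, 66, 68, 65, 63, 68, 70, 63, 66, 88, 142, 172, 178, 176, 174, 181, 177, 178, 176, 175, 176, 176, 178, 177, 178, 169, 174, 170, 173, 177, 177, 177, 170, 166, 165, 168, 166, 167, 171, 165, 142, 82, 60, 62, 62, 64, 67, 63, 64, 62, 59, 61, 64, 68, 63, 66, 69, 62]
95 [191, 191, 185, 189, 184, 188, 188, 192, 190, 187, 186, 180, 151, 150, 171, 176, 175, 177, 177, 179, 168, 176, 173, 171, 178, 177, 178, 175, 169, 169, 170, 175, 172, 174, 170, 163, 166, 164, 164, 162, 171, 162, 137, 96, 105, 112, 106, 112, 108, 107, 107, 112, 109, 111, 109, 108, 107, 107, 110, 107]
110 [188, 187, 186, 185, 189, 188, 188, 185, 186, 188, 190, 188, 174, 150, 168, 168, 177, 177, 176, 171, 178, 173, 174, 175, 175, 175, 180, 179, 169, 173, 169, 177, 172, 172, 168, 161, 166, 162, 171, 166, 167, 158, 131, 94, 108, 115, 112, 112, 117, 109, 114, 111, 114, 112, 115, 113, 114, 112, 125, 114]
130 [169, 174, 171, 171, 175, 178, 176, 171, 178, 172, 177, 173, 162, 132, 134, 141, 139, 139, 142, 141, 137, 139, 137, 139, 140, 140, 142, 144, 134, 133, 135, 130, 134, 136, 131, 125, 120, 137, 151, 158, 153, 146, 122, 73, 69, 81, 85, 79, 88, 93, 87, 98, 97, 85, 82, 87, 96, 91, 99, 103]
150 [176, 174, 176, 167, 175, 175, 176, 179, 180, 180, 180, 176, 176, 164, 137, 130, 138, 134, 137, 131, 136, 136, 134, 140, 136, 143, 136, 140, 132, 133, 125, 132, 132, 130, 130, 128, 122, 132, 125, 129, 128, 116, 99, 68, 79, 76, 77, 76, 86, 84, 82, 79, 80, 80, 78, 75, 83, 79, 84, 78]
```

View pics/w9b.png

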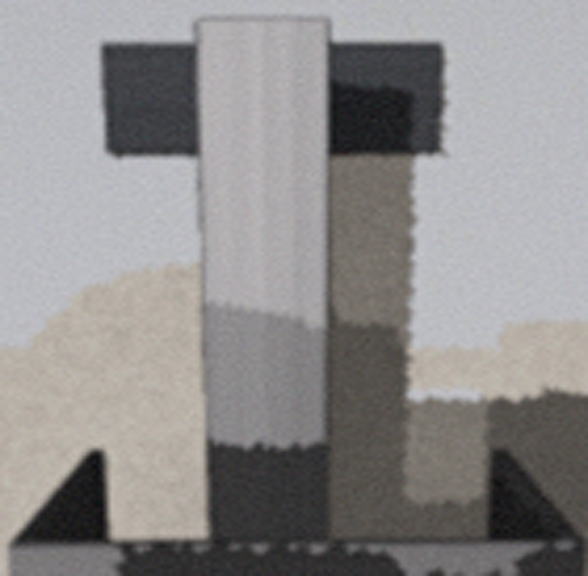

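```bash
python3 - <<'E'
from h import *; import pickle
c=pickle.load(open('w9.pkl','rb')); o,R=obs(); t=o["tool_pos"]
print(t,o["orientation"])
for r,l,g in((60,296.8,327.3),(95,296.9,327.2),(110,297.5,327.3),(150,298.3,327.3)):
    L=onz(c,(l,r),.11);G=onz(c,(g,r),.11); m=(L+G)/2
    print(r,"w",1e3*np.linalg.norm(L-G),"tool frame",(R.T@(m-t)*100).round(2), (R.T@(L-t)*100).round(2)[:2],(R.T@(G-t)*100).round(2)[:2])
# far end
E=onz(c,(312,44.5),.11); print("far end",E, "tool",R.T@(E-t)*100)
# guard plate front edge corners in tool frame
E
```

```text
[0.49043549 0.21343525 0.19418387] [ 1.79993999e+02  3.18899656e-03 -3.37155285e+01]
60 w 22.88107188102642 tool frame [10.66 -0.71  8.42] [10.66 -1.86] [10.66  0.43]
95 w 23.408401435958535 tool frame [ 8.16 -0.73  8.42] [ 8.16 -1.9 ] [8.16 0.44]
110 w 23.31995771085513 tool frame [ 7.04 -0.71  8.42] [ 7.04 -1.88] [7.04 0.46]
150 w 23.504774627486047 tool frame [ 3.91 -0.7   8.42] [ 3.91 -1.87] [3.91 0.48]
far end [0.59188142 0.15426298 0.11      ] tool [11.72325257 -0.70986798  8.4176601 ]
```

The bar lies parallel to the tool axis, about 6 mm off to -y. I correct that and descend to about 4 mm above contact.

step_arm(plan="0 -0.1 -0.3 0 0 0 0;0 -0.1 -0.3 0 0 0 0;0 0 0 0.6 0 0 0;0 0 0 1.2 0 0 0;0 0 0 1.4 0 0 0;0 0 0 1.4 0 0 0;0 0 0 1.4 0 0 0;0 0 0 1.4 0 0 0;0 0 0 1.2 0 0 0;0 0 0 0.8 0 0 0;0 0 0 0.4 0 0 0;0 0 0 0 0 0 0")

```text
clock: 12.7
tool_pos: [0.4917, 0.2192, 0.0953]
orientation: [179.9, 0.0, -33.8]
force: [0.2, 0.2, -2.9]
opening: 0.0119
```

```bash
python3 - <<'E'
from h import *
diff([.4908,.218,.092],-33.8)
s=snapshot("scene"); cv2.imwrite("pics/s10c.png",cv2.convertScaleAbs(cv2.resize(s[50:200,320:450],None,fx=4,fy=4,interpolation=cv2.INTER_CUBIC),alpha=2))
im=snapshot("wrist"); cv2.imwrite("pics/w10.png",cv2.convertScaleAbs(im,alpha=2))
E
```

```text
t 12.7 pos [0.4917 0.2192 0.0953] rpy [ 1.799e+02  2.000e-02 -3.376e+01] q [ 44.9  13.  -24.4  -0.  -52.7  11.4] F [ 0.2  0.2 -2.9] open 0.0119
shift cm [-0.01  0.16  0.33] turn deg (after shift) [0.1  0.02 0.04]
```

View pics/s10c.png

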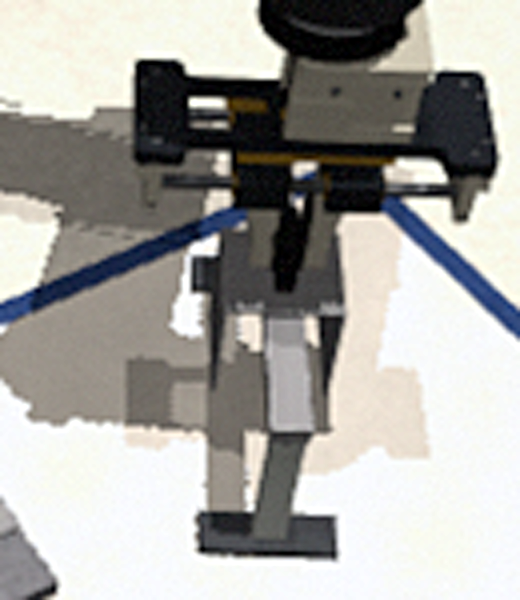

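View pics/w10.png

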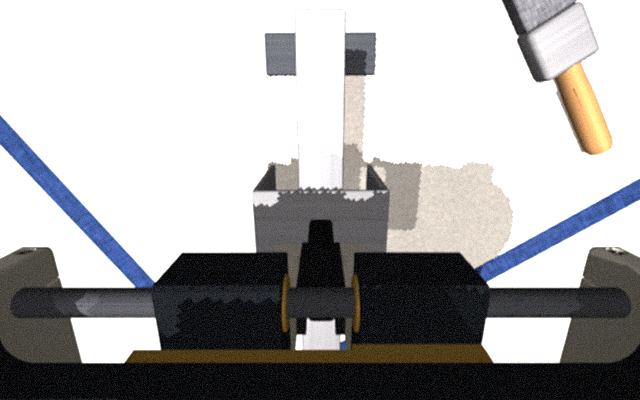

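The bar (297–345) is centred under the guard (255–387), and a leg stands on each side. Lowering slowly to contact.

step_arm(plan="0 0 0 0.1 0 0 0;0 0 0 0.1 0 0 0;0 0 0 0 0 0 0")

```text
clock: 13.05
tool_pos: [0.4923, 0.2197, 0.0946]
orientation: [-180.0, -0.0, -33.8]
force: [-0.6, -0.4, -3.0]
opening: 0.0113
```

step_arm(plan="0 0 0 0.1 0 0 0;0 0 0 0 0 0 0;0 0 0 0 0 0 0")

```text
clock: 13.3
tool_pos: [0.4922, 0.2195, 0.0933]
orientation: [-180.0, -0.0, -33.8]
force: [0.9, -0.3, -2.0]
opening: 0.0119
```

step_arm(plan="0 0 0 0.1 0 0 0;0 0 0 0 0 0 0")

```text
clock: 13.47
tool_pos: [0.4921, 0.2195, 0.0921]
orientation: [180.0, 0.0, -33.8]
force: [0.3, -0.7, -2.8]
opening: 0.0115
```

step_arm(plan="0 0 0 0.05 0 0 0;0 0 0 0 0 0 0")

```text
clock: 13.63
tool_pos: [0.4922, 0.2195, 0.0921]
orientation: [-180.0, -0.0, -33.8]
force: [-2.2, -0.4, 2.7]
opening: 0.0115
```

step_arm(plan="0 0 0 0.05 0 0 0;0 0 0 0 0 0 0")

```text
clock: 13.8
tool_pos: [0.4922, 0.2195, 0.0921]
orientation: [-180.0, -0.0, -33.7]
force: [-4.2, -0.7, 7.8]
opening: 0.0116
```

Contact came at the predicted height. I ease off 0.5 mm, open, and rise.

step_arm(plan="0 0 0 -0.05 0 0 0;2 0 0 0 0 0 0;3 0 0 0 0 0 0;4 0 0 0 0 0 0;4 0 0 0 0 0 0;4 0 0 0 0 0 0;4 0 0 -0.5 0 0 0;4 0 0 -1 0 0 0;4 0 0 -1.5 0 0 0;4 0 0 -2 0 0 0;4 0 0 -2 0 0 0;4 0 0 0 0 0 0")

```text
clock: 14.8
tool_pos: [0.4945, 0.221, 0.1669]
orientation: [-179.6, -0.2, -33.7]
force: [1.3, 0.1, 0.3]
opening: 0.0402
```

```bash
python3 - <<'E'
from h import *
diff([.4908,.218,.20],-33.8)
s=snapshot("scene"); cv2.imwrite("pics/s11c.png",cv2.convertScaleAbs(cv2.resize(s[50:200,320:450],None,fx=4,fy=4,interpolation=cv2.INTER_CUBIC),alpha=2))
im=snapshot("wrist"); cv2.imwrite("pics/w11.png",cv2.convertScaleAbs(im,alpha=2))
E
```

```text
t 14.8 pos [0.4945 0.221  0.1669] rpy [-1.7962e+02 -1.7000e-01 -3.3710e+01] q [ 44.9   9.  -19.1   0.1 -61.5  11.3] F [1.3 0.1 0.3] open 0.0402
shift cm [-0.13  0.43 -3.31] turn deg (after shift) [-0.38 -0.17  0.09]
```

View pics/s11c.png

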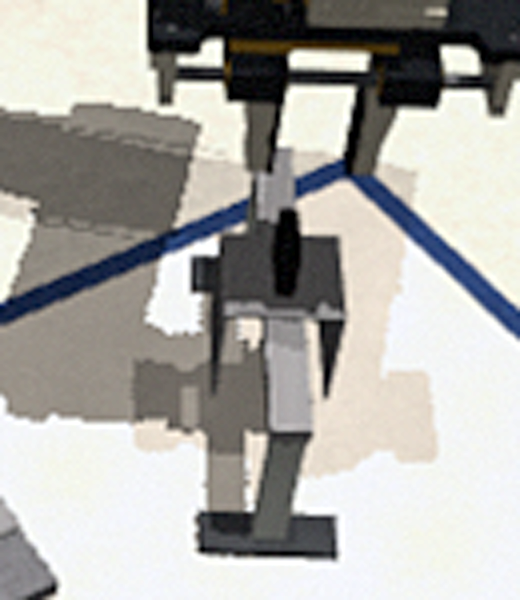

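View pics/w11.png

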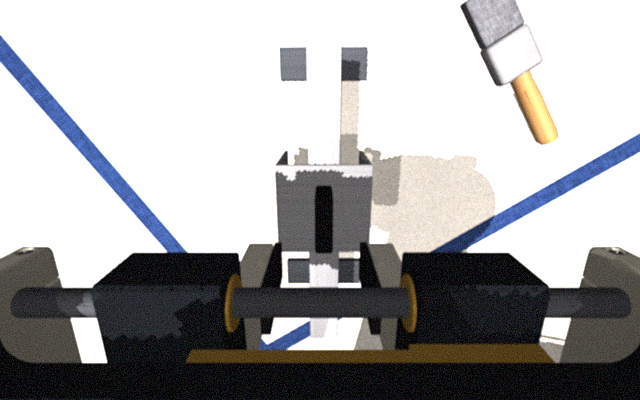

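The guard hangs level on the bar, clear of the fingers. Going back to the dock to look at the cassette.

step_arm(plan="5 0 0 -1.5 0 0 -2;6 0 0 -1.5 0 0 -5;7 0 0 -1.5 0 0 -5;8 0 0 -1 0 0 -5;8.7 0 0 0 0 0 -5;8.7 0 0 0 0 0 -3.4;8.7 0 0 0 0 0 0")

```text
clock: 15.48
tool_pos: [0.4918, 0.2194, 0.2164]
orientation: [180.0, 0.0, -8.2]
force: [0.1, -0.8, -0.2]
opening: 0.0812
```

```bash
python3 -c "
from h import *
diff([.545,-.145,.21],-8.4)"
```

```text
t 15.48 pos [0.4918 0.2194 0.2164] rpy [ 1.7998e+02  4.0000e-02 -8.2100e+00] q [ 44.9   6.9 -14.7  -0.  -68.4  36.9] F [ 0.1 -0.8 -0.2] open 0.0812
shift cm [10.47 35.3   0.65] turn deg (after shift) [0.02 0.04 0.19]
```

step_arm(plan="8.7 0.5 1.5 0 0 0 0;8.7 1 3.4 0 0 0 0;8.7 1 3.4 0 0 0 0;8.7 1 3.4 0 0 0 0;8.7 1 3.4 0 0 0 0;8.7 1 3.4 0 0 0 0;8.7 1 3.4 0 0 0 0;8.7 1 3.4 0 0 0 0;8.7 1 3.4 0 0 0 0;8.7 1 3.4 0 0 0 0;8.7 1 3.2 0 0 0 0;8.7 0 0 0 0 0 0")

```text
clock: 16.48
tool_pos: [0.5445, -0.1495, 0.2158]
orientation: [179.9, 0.1, -8.7]
force: [0.4, 0.0, 0.7]
opening: 0.0869
```

```bash
python3 - <<'E'
from h import *
import pickle
w=calibration("wrist"); im=snapshot("wrist"); pickle.dump(w,open('w12.pkl','wb')); cv2.imwrite("pics/w12.png",im)
diff([.5905,-.148,.2],-8.4)
y,x=proj(w,[.5905,-.148,.086])[::-1].astype(int); print(x,y)
cv2.imwrite("pics/w12c.png",cv2.convertScaleAbs(cv2.resize(im[y-70:y+70,x-80:x+80],None,fx=4.2,fy=4.2,interpolation=cv2.INTER_CUBIC),alpha=1.5))
s=snapshot("scene"); cv2.imwrite("pics/s12.png",s)
E
```

```text
t 16.53 pos [ 0.5442 -0.1476  0.2156] rpy [ 1.7997e+02  1.2000e-01 -8.7200e+00] q [  4.7   9.5 -11.8   0.  -68.8  76.6] F [ 0.8  0.7 -0.8] open 0.087
shift cm [ 4.59 -0.66  1.56] turn deg (after shift) [ 0.03  0.12 -0.32]
312 136
```

View pics/w12c.png

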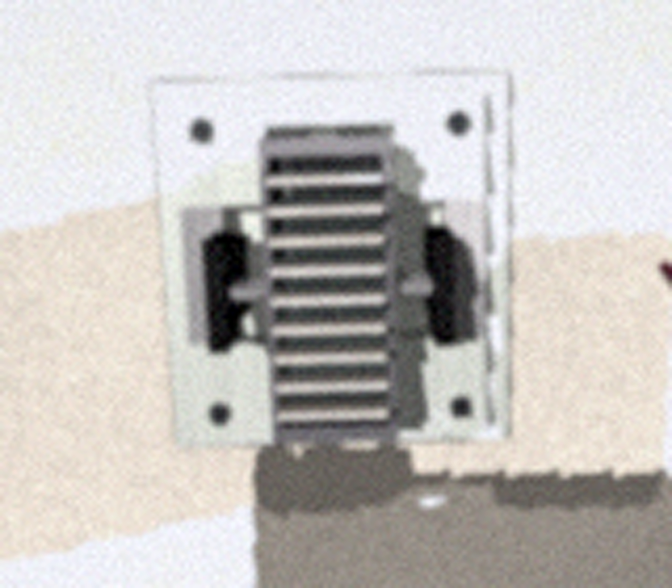

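```bash
python3 - <<'E'
from h import *
import pickle
c=pickle.load(open('w12.pkl','rb'))
def show(n,pts,z):
    P=np.array([onz(c,u,z) for u in uncrop(pts,4.2,232,66)]); print(n,P.mean(0).round(4),[(round(1000*np.linalg.norm(P[i]-P[i-1]),1), round((np.degrees(np.arctan2(*(P[i]-P[i-1])[1::-1]))+45)%90-45,1)) for i in range(4)])
show("dock",[(152,80),(510,72),(508,438),(178,442)],.024)
show("screws",[(202,131),(458,124),(460,407),(220,413)],.024)
show("cassette",[(262,139),(389,137),(395,432),(274,441)],.086)
# catch top: left paddle top, right paddle top z .074
for p in [(227,290),(440,285)]: print(onz(c,uncrop([p],4.2,232,66)[0],.074))
# pink nearest corner from earlier top view, plate z .071
t=calibration("top")
for p in [(408,215),(600,120),(540,372),(698,268)]: print("pink",onz(t,uncrop([p],6,345,190)[0],.071).round(3))
E
```

```text
dock [ 0.5919 -0.1464  0.024 ] [(np.float64(94.0), np.float64(-7.1)), (np.float64(91.1), np.float64(-7.5)), (np.float64(94.8), np.float64(-7.4)), (np.float64(90.6), np.float64(-8.0))]
screws [ 0.5899 -0.1455  0.024 ] [(np.float64(73.5), np.float64(-7.0)), (np.float64(65.8), np.float64(-7.2)), (np.float64(73.6), np.float64(-7.2)), (np.float64(65.5), np.float64(-7.3))]
cassette [ 0.5918 -0.1462  0.086 ] [(np.float64(66.4), np.float64(-7.7)), (np.float64(27.4), np.float64(-7.8)), (np.float64(64.7), np.float64(-7.3)), (np.float64(27.9), np.float64(-4.4))]
[ 0.59457788 -0.12223738  0.074     ]
[ 0.58826017 -0.17098928  0.074     ]
pink [ 0.577 -0.222  0.071]
pink [ 0.612 -0.298  0.071]
pink [ 0.516 -0.27   0.071]
pink [ 0.554 -0.332  0.071]
```

```bash
python3 - <<'E'
from h import *
s=cv2.imread("pics/s12.png"); c=calibration("scene"); o,R=obs(); t=o["tool_pos"]; print(t,o["opening"])
x0,y0=proj(c,t).astype(int); x0-=60;y0-=65
f=6
cr=cv2.resize(cv2.convertScaleAbs(s[y0:y0+95,x0:x0+120],alpha=2.2),None,fx=f,fy=f,interpolation=cv2.INTER_CUBIC)
print(x0,y0)
for dz in range(0,110,10):
  for sy in(-1,1):
    P=t+R@np.array([.0095,sy*.0435,-dz/1e3]); k=(proj(c,P)-[x0,y0]+.5)*f
    cv2.circle(cr,tuple(int(v) for v in k),2,(0,0,255) if dz%50 else (0,255,0),-1)
cv2.imwrite("pics/s12c.png",cr)
E
```

```text
[ 0.54412641 -0.14622401  0.21575782] 0.08690905072515565
195 99
```

View pics/s12c.png

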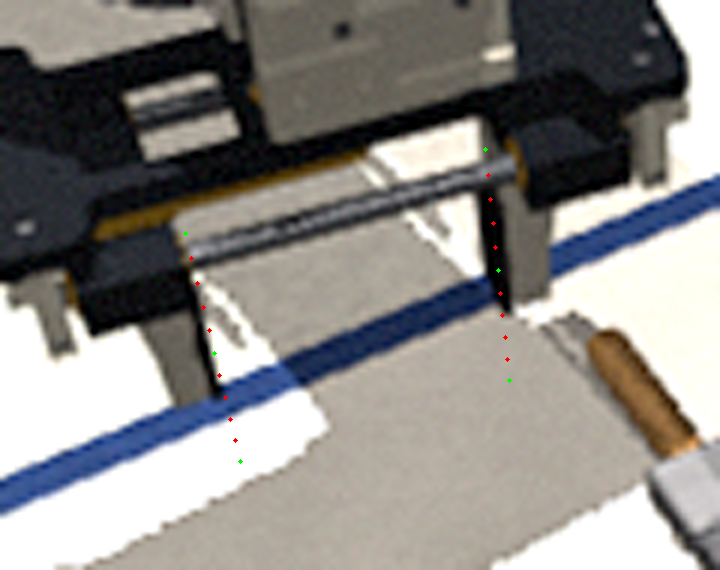

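The fingertips are about 31 mm above the reported TCP and the rod is about 57 mm above the tips. That leaves room over the cassette. I centre over it and go partway down.

step_arm(plan="8 1.2 -0.2 0.5 0 0 -0.5;7.6 1.2 -0.2 1 0 0 -0.5;7.6 1.2 -0.2 1.5 0 0 0;7.6 1.1 -0.05 2 0 0 0;7.6 0 0 2 0 0 0;7.6 0 0 2 0 0 0;7.6 0 0 1.5 0 0 0;7.6 0 0 0 0 0 0;7.6 0 0 0 0 0 0")

```text
clock: 17.33
tool_pos: [0.592, -0.1437, 0.111]
orientation: [180.0, 0.1, -7.3]
force: [0.5, 0.1, 1.1]
opening: 0.0761
```

```bash
python3 - <<'E'
from h import *
import pickle
w=calibration("wrist"); im=snapshot("wrist"); pickle.dump(w,open('w13.pkl','wb')); cv2.imwrite("pics/w13.png",cv2.convertScaleAbs(im,alpha=1.7))
diff([.5915,-.1465,.010],-7.3)
s=snapshot("scene"); cv2.imwrite("pics/s13.png",cv2.resize(cv2.convertScaleAbs(s[140:270,190:340],alpha=2),None,fx=4.5,fy=4.5,interpolation=cv2.INTER_CUBIC))
E
```

```text
t 17.38 pos [ 0.5928 -0.144   0.1122] rpy [ 1.7998e+02 -1.0000e-02 -7.2900e+00] q [  4.7  18.2 -14.3   0.  -57.4  78. ] F [-0.  -0.1  0.7] open 0.0765
shift cm [-0.1   0.26 10.22] turn deg (after shift) [ 0.02 -0.01  0.01]
```

View pics/w13.png

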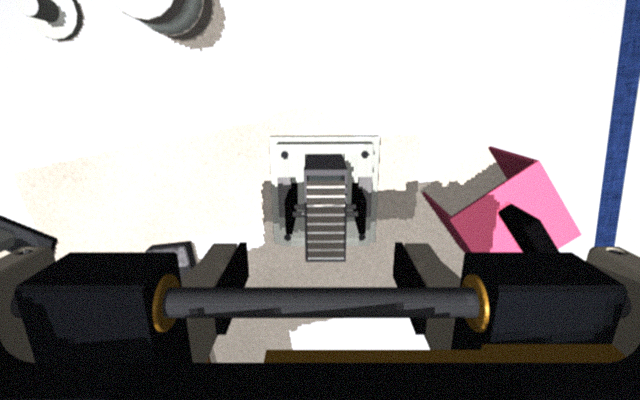

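View pics/s13.png

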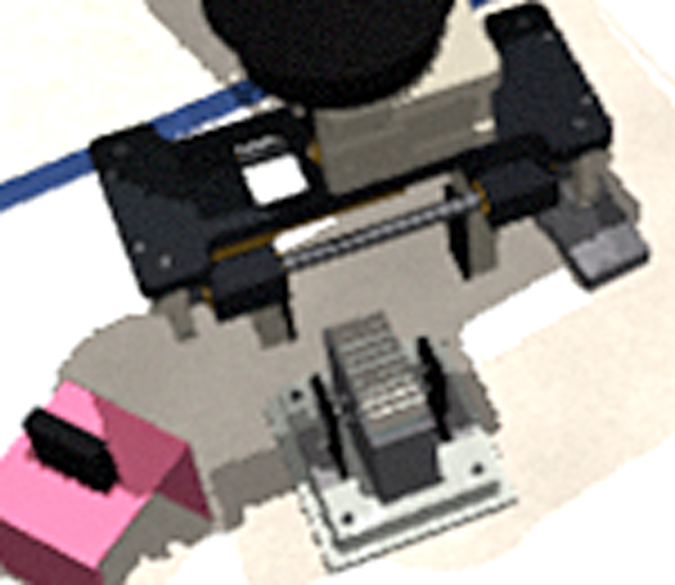

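step_arm(plan="7.6 -0.1 0.28 0 0 0 0;7.6 0 0 1.2 0 0 0;7.6 0 0 1.2 0 0 0;7.6 0 0 1.2 0 0 0;7.6 0 0 1.2 0 0 0;7.6 0 0 0.8 0 0 0;7.6 0 0 0 0 0 0;7.6 0 0 0 0 0 0")

```text
clock: 18.1
tool_pos: [0.5911, -0.1476, 0.0563]
orientation: [180.0, -0.0, -7.4]
force: [-0.3, -0.9, 0.2]
opening: 0.0759
```

```bash
python3 - <<'E'
from h import *
im=snapshot("wrist"); cv2.imwrite("pics/w14.png",cv2.convertScaleAbs(im,alpha=1.7))
diff([.5915,-.1465,.010],-7.3)
s=snapshot("scene"); cv2.imwrite("pics/s14.png",cv2.resize(cv2.convertScaleAbs(s[160:270,200:320],alpha=2),None,fx=5,fy=5,interpolation=cv2.INTER_CUBIC))
E
```

```text
t 18.15 pos [ 0.5914 -0.1476  0.0567] rpy [ 1.80e+02 -6.00e-02 -7.35e+00] q [  4.3  21.4 -17.9   0.  -50.6  78.3] F [-0.2 -0.5  1. ] open 0.0763
shift cm [-0.01 -0.11  4.67] turn deg (after shift) [ 0.   -0.06 -0.05]
```

View pics/w14.png

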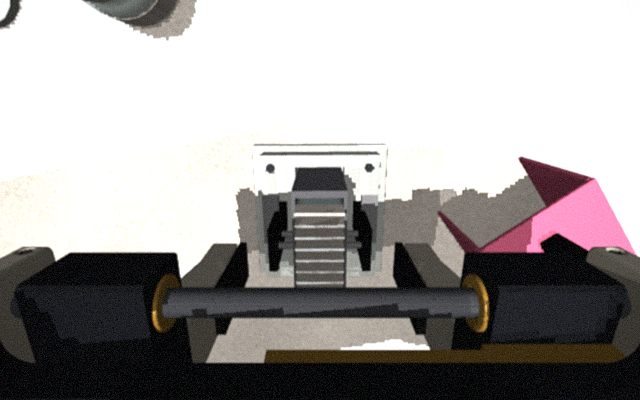

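View pics/s14.png

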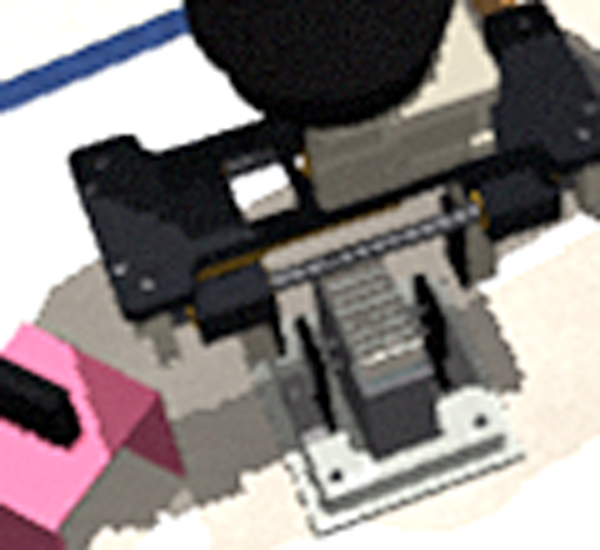

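The cassette (mid column 320.5) is centred between the fingers (321). I go on down while watching the force.

step_arm(plan="7.6 0 0 0.9 0 0 0;7.6 0 0 0.9 0 0 0;7.6 0 0 0.9 0 0 0;7.6 0 0 0.8 0 0 0;7.6 0 0 0 0 0 0;7.6 0 0 0 0 0 0")

```text
clock: 18.7
tool_pos: [0.5902, -0.1476, 0.0197]
orientation: [180.0, 0.1, -7.4]
force: [0.4, -0.2, -0.1]
opening: 0.076
```

```bash
python3 - <<'E'
from h import *
im=snapshot("wrist"); cv2.imwrite("pics/w15.png",cv2.convertScaleAbs(im,alpha=1.7))
diff([.5915,-.1465,.010],-7.3)
s=snapshot("scene"); cv2.imwrite("pics/s15.png",cv2.resize(cv2.convertScaleAbs(s[160:270,200:320],alpha=2),None,fx=5,fy=5,interpolation=cv2.INTER_CUBIC))
E
```

```text
t 18.75 pos [ 0.5907 -0.1476  0.0204] rpy [ 1.7998e+02  4.0000e-02 -7.3500e+00] q [  4.3  23.8 -19.9   0.  -46.3  78.3] F [0.1 0.8 0.3] open 0.0762
shift cm [ 0.06 -0.12  1.04] turn deg (after shift) [ 0.02  0.04 -0.05]
```

View pics/w15.png

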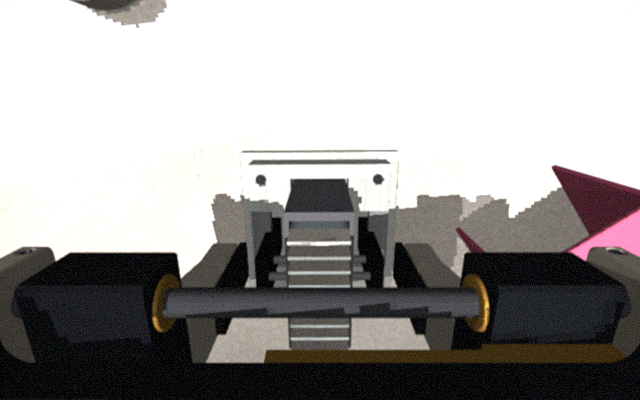

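View pics/s15.png

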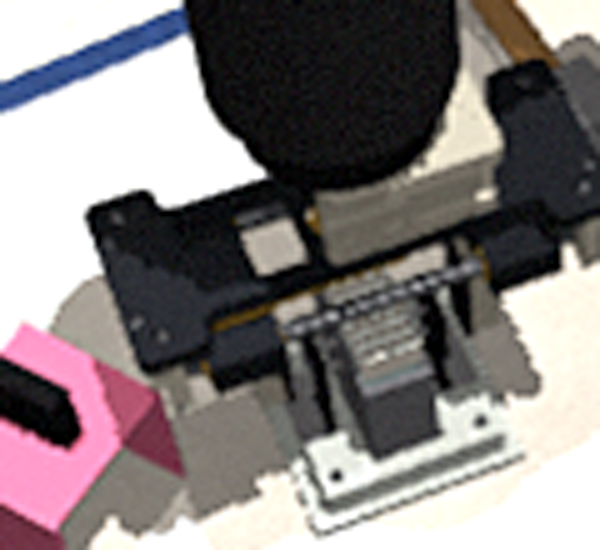

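step_arm(plan="7.6 0 0 0.4 0 0 0;7.6 0 0 0.4 0 0 0;7.6 0 0 0 0 0 0")

```text
clock: 19.05
tool_pos: [0.5904, -0.1474, 0.012]
orientation: [-180.0, 0.0, -7.4]
force: [0.8, -0.2, 0.2]
opening: 0.0761
```

step_arm(plan="0 0 0 0 0 0 0;0 0 0 0 0 0 0;0 0 0 0 0 0 0;0 0 0 0 0 0 0;0 0 0 0 0 0 0;0 0 0 0 0 0 0;0 0 0 0 0 0 0;0 0 0 0 0 0 0;0 0 0 0 0 0 0")

```text
clock: 19.8
tool_pos: [0.5911, -0.1474, 0.0135]
orientation: [-180.0, -0.0, -7.3]
force: [-1.8, 1.8, 6.3]
opening: 0.0393
```

```bash
python3 - <<'E'
from h import *
im=snapshot("wrist"); cv2.imwrite("pics/w16.png",cv2.convertScaleAbs(im,alpha=1.7))
diff([.5915,-.1465,.010],-7.3)
s=snapshot("scene"); cv2.imwrite("pics/s16.png",cv2.resize(cv2.convertScaleAbs(s[160:270,200:320],alpha=2),None,fx=5,fy=5,interpolation=cv2.INTER_CUBIC))
E
```

```text
t 19.85 pos [ 0.5912 -0.1474  0.0135] rpy [-1.7999e+02 -5.0000e-02 -7.3400e+00] q [  4.4  24.3 -20.3   0.  -45.4  78.3] F [-1.7  2.   5.1] open 0.0395
shift cm [ 0.02 -0.09  0.35] turn deg (after shift) [-0.01 -0.05 -0.04]
```

View pics/w16.png

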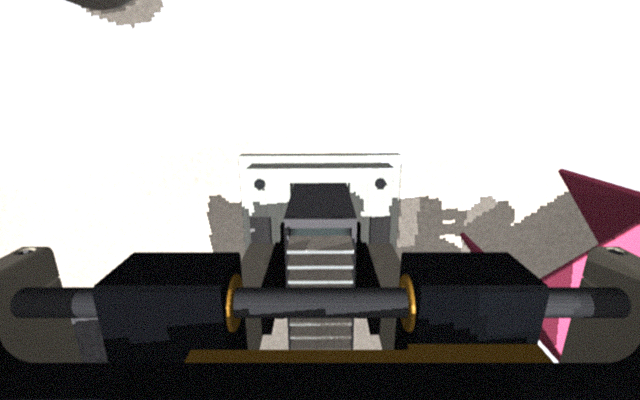

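View pics/s16.png

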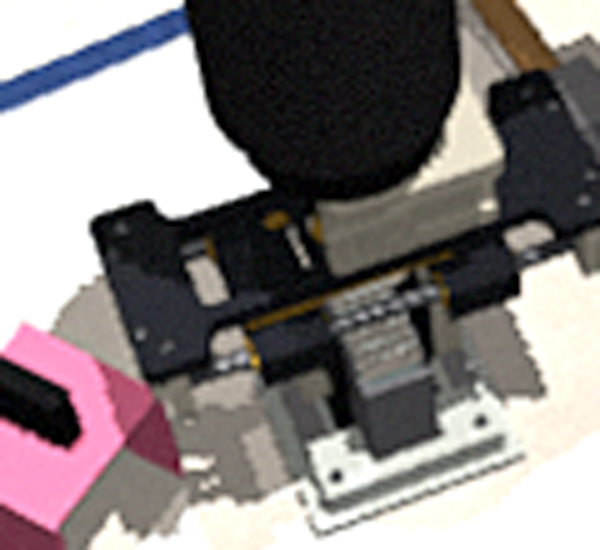

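The opening is 39.4 mm, so both catches are pressed to their stops. Test lift, gently.

step_arm(plan="0 0 0 0 0 0 0;0 0 0 0 0 0 0;0 0 0 -0.2 0 0 0;0 0 0 -0.2 0 0 0;0 0 0 0 0 0 0")

```text
clock: 20.32
tool_pos: [0.5907, -0.1475, 0.0168]
orientation: [-180.0, 0.0, -7.4]
force: [0.1, -0.1, -2.8]
opening: 0.0392
```

step_arm(plan="0 0 0 -0.3 0 0 0;0 0 0 -0.3 0 0 0;0 0 0 -0.4 0 0 0;0 0 0 -0.5 0 0 0;0 0 0 -0.5 0 0 0;0 0 0 0 0 0 0")

```text
clock: 20.82
tool_pos: [0.5917, -0.1476, 0.0382]
orientation: [-180.0, -0.1, -7.3]
force: [0.6, 0.1, -1.8]
opening: 0.0392
```

```bash
python3 - <<'E'
from h import *
im=snapshot("wrist"); cv2.imwrite("pics/w17.png",cv2.convertScaleAbs(im,alpha=1.7))
diff([.5907,-.1474,.12],-7.3)
s=snapshot("scene"); cv2.imwrite("pics/s17.png",cv2.resize(cv2.convertScaleAbs(s[140:270,200:320],alpha=2),None,fx=4.5,fy=4.5,interpolation=cv2.INTER_CUBIC))
E
```

```text
t 20.87 pos [ 0.5915 -0.1475  0.0377] rpy [-1.7999e+02 -1.0000e-01 -7.3600e+00] q [  4.3  22.6 -19.    0.  -48.3  78.3] F [ 0.1 -0.3 -2.6] open 0.0392
shift cm [-0.07 -0.   -8.23] turn deg (after shift) [-0.01 -0.1  -0.06]
```

View pics/s17.png

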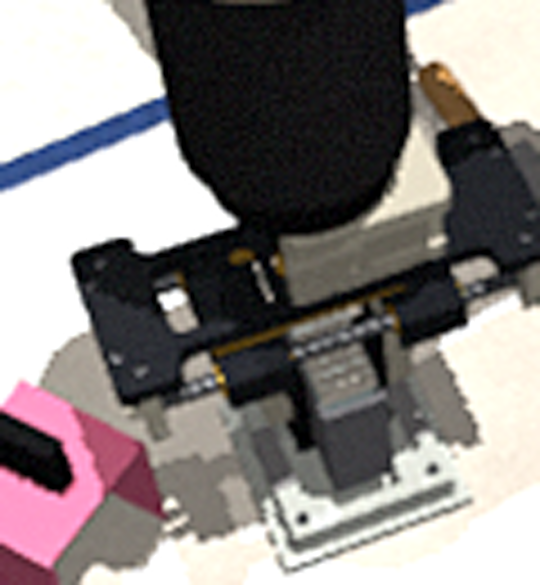

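View pics/w17.png

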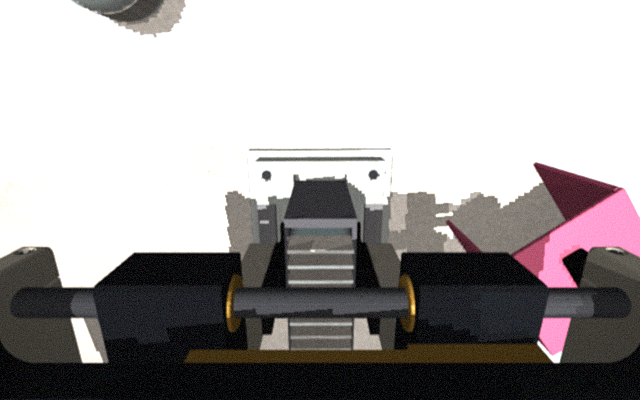

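The cassette is coming up upright, and the load of about 2.7 N is only its weight. I raise it to about 90 mm above the dock.

step_arm(plan="0 0 0 -0.5 0 0 0;0 0 0 -0.8 0 0 0;0 0 0 -0.9 0 0 0;0 0 0 -0.9 0 0 0;0 0 0 -0.9 0 0 0;0 0 0 -0.9 0 0 0;0 0 0 -0.9 0 0 0;0 0 0 -0.9 0 0 0;0 0 0 -0.7 0 0 0;0 0 0 -0.5 0 0 0;0 0 0 -0.3 0 0 0;0 0 0 0 0 0 0")

```text
clock: 21.92
tool_pos: [0.5912, -0.1475, 0.1195]
orientation: [-180.0, -0.1, -7.4]
force: [0.6, -0.5, -1.6]
opening: 0.0393
```

step_arm(plan="0 0 0 0 0 0 0;0 0 0 0 0 0 0;0 0 0 0 0 0 0;0 0 0 0 0 0 0;0 0 0 0 0 0 0;0 0 0 0 0 0 0")

```text
clock: 22.42
tool_pos: [0.5908, -0.1475, 0.1185]
orientation: [180.0, 0.0, -7.4]
force: [-0.2, -0.4, -1.4]
opening: 0.0394
```

```bash
python3 - <<'E'
from h import *
im=snapshot("wrist"); cv2.imwrite("pics/w18.png",cv2.convertScaleAbs(im,alpha=1.7))
diff([.5907,-.1474,.12],-7.3)
s=snapshot("scene"); cv2.imwrite("pics/s18.png",cv2.resize(cv2.convertScaleAbs(s[60:310,170:440],alpha=2),None,fx=2.9,fy=2.4,interpolation=cv2.INTER_CUBIC))
t=snapshot("top"); cv2.imwrite("pics/t18.png",cv2.convertScaleAbs(t,alpha=1.6))
E
```

```text
t 22.47 pos [ 0.5908 -0.1475  0.1186] rpy [ 1.80e+02  1.00e-02 -7.36e+00] q [  4.3  17.8 -14.    0.  -58.2  78.3] F [-1.1  0.1 -2.9] open 0.0391
shift cm [-0.01 -0.01 -0.14] turn deg (after shift) [ 0.    0.01 -0.06]
```

View pics/s18.png

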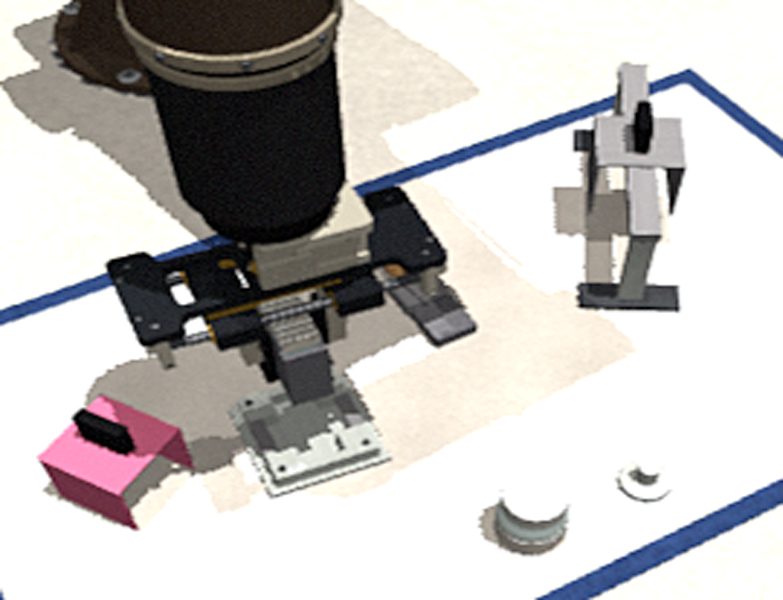

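View pics/w18.png

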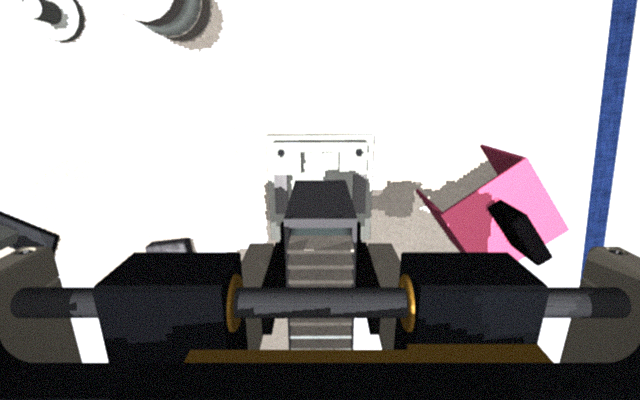

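View pics/t18.png

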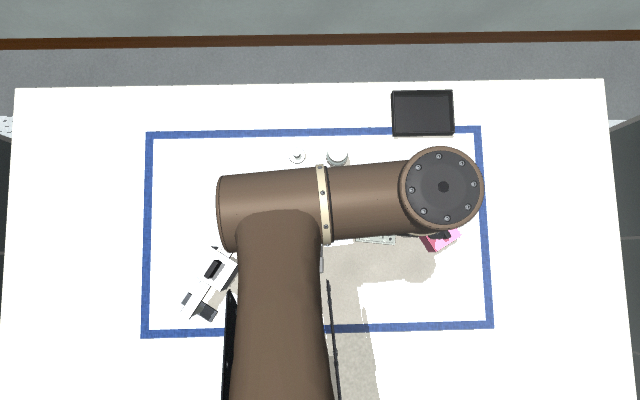

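The cassette is held upright at (305,365), about 90 mm above the empty dock. The guard hangs level on the bar at (640,140). The jar, chuck, brush and pink guard have not moved, so I hand the job in.

```bash
python3 -c "
from plant import workorder
print(workorder.close_job())"
```

```text
the job is handed in; nothing more can be done
None
```

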